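Load the rotary autosampler

ROBOT

A 6-joint arm with a two-finger parallel gripper is mounted at the origin on the work surface. World frame = base frame: x ahead of the robot, y to its left, z up, the work surface at z = 0. Lengths are in m, angles in rad, forces in N, time in s.
With the tool pointing down it reaches from about 0.375 to 0.9 m from the base axis. Payload 3.1 kg.
Tool frame: the origin (TCP) lies where the fingers leave the gripper's body, on its centre line; the fingertips stand 70 mm ahead of it and the grasp point (between the pads) lies 51 mm ahead of it (robot.tip_reach is the distance from the TCP to the fingertips, in m); z points along the fingers, y is the line along which they close (so a half turn about z gives the same grasp; the last joint's range is limited). The gripper opens to 87 mm and grips with 3 to 60 N. Pads are 19 mm wide; open, the fingers measure 117 mm over their backs; the gripper's body (75 mm by 190 mm) begins 51 mm behind the grasp point.
Start: joints at [1.093, 0.527, 1.433, -0, 1.181, -0.178], TCP at [0.185, 0.597, 0.292] pointing down, gripper open.
Joint ranges: [-3.08, 3.08], [-0.75, 2.2], [0.22, 2.44], [-1.43, 4.57], [0, 2.65], [-2.85, 2.85]. Speed limits (rad/s): [2.79, 2.79, 3.14, 3.14, 3.14, 3.14].

INTERFACE

Orientations are given as a unit quaternion [x, y, z, w].
In Python, from rig import robot gives the robot as it stands.
- The arm moves only by the tool carry_out, never from a script. Its argument "rows" is a list that holds one entry, the list of rows, each a list of 6 numbers: the shift along the tool's x, y, z in mm, then the turn, a rotation vector about the tool's x, y, z in units of 8 degrees (1.0 is 8 degrees). A call has 1 to 20 rows; each row is the pose to reach, as a shift and turn from the pose commanded when the call began, along the tool's axes at that moment; what a row does not reach only later rows make up. A row lasts 1/10 s, in which the tool goes at most 50 mm and 8.59 degrees, less where a joint would pass 70% of its speed; a pose out of reach is approached as far as the arm can. A call with a gripper value outside its range is refused whole. "fingers" is the opening, from 0 (shut) to 1 (fully open), set as the call begins (left out, the last holds). The fingers move at their own pace and stop on an object; "grip_force" is the grip in N (left out, the last holds). Time passes only in rows, so rows that repeat a pose let the fingers close. It gives the time, the measured TCP pose, the force and the opening at its end, in the units of the state.
- robot.get_obs(): the state, without advancing time (a new reading comes with each control period).
- robot.camera(name): name is "side" or "top"; returns a dict with "color" (400x640x3 uint8, red, green, blue), "depth" (400x640 float32, m along the optical axis (not along the pixel's ray), 0 where there is no reading), "K" (3x3 intrinsics, pixels), "camera_from_world" (4x4, takes a point from world to camera coordinates). Camera axes: x right, y down, z forward; pixel columns grow to the right and rows downward; lengths in m; the calibration is good to about 2 mm. A picture is of the moment at which its call begins.
- robot.hand_in(): hands the job in, once; it reports no verdict.
The state is a dict: "time": time; "q": joint angles; "joint_velocities": joint speeds; "joint_torque": joint torques, N m; "position": TCP position; "tool_rot": TCP orientation; "ft_force": force on the tool from outside, world axes, zero at the start; "moment": the same for the moment, N m; "grip_width": finger opening in m.
Only numpy, scipy, OpenCV 4.12 (cv2) and the standard library are available. Lean on these libraries where they do the work, as an engineer would, in place of code of your own. Each camera call takes 0.05 s, during which the arm holds its last target. There are 200 camera calls.

TASK

Load the tube racks waiting on the bench into the rotary autosampler in run order blue, orange, purple (one may be missing today): first turn the selector to the yellow mark (load); then push each rack square and flush into the fence corner of the bay facing you, and after each rack, the last one too, turn the carousel one click clockwise (seen from above), so that an empty bay faces you. When all racks sit flush and the carousel rests in its click, turn the selector to the green mark (run), and leave the other things on the bench where they are.

Things in the scene. Friction and masses are not known exactly. Their poses are not given: they have to be found in the camera images.
- sampler: White housing of the autosampler, fixed to the bench. Origin on its carousel's vertical axis at bench level; its -x side faces the robot, y points to the robot's left; it may stand turned a little. Round base 380 mm across, 31 high; selector console 140 x 140 x 50 high centred at x -60, y -270 mm; at the rear a tower (x over 130, 175 high) whose arm reaches over the rear bay only.
- carousel_axis (a point): Grey round turntable, 360 mm across; point on its axis at deck level, 45 mm above the bench; it turns with the deck, axes those of the sampler at joint 0. Blue hub 68 across, 34 tall. Four bays 90 degrees apart, each with an L of two aluminium fence walls, 6 thick, 32 tall; a rack lies flush with its length across the bay (at right angles to the radius).
- carousel (a joint): Turn of the carousel, rad, clockwise seen from above, endless. It has a click position at every multiple of 1.571 and is drawn to the nearest from up to 0.7 rad away: the pull is nil at the click, grows to 1 N m (6 N at a post) 0.4 rad off it and is nil half-way. Pushed slightly aside it springs back. One click clockwise takes the bay facing the robot to the robot's left.
- bay0 (a point): Bay 0: point on the deck under the centre of a rack lying flush in its corner, 82 mm from the axis (darker patch). When the bay faces the robot, its back wall's face is 60 mm from the axis and the rack stands on the robot's side of it; the side wall's face is 50 mm to the right (-y) of the point. Deck is clear 110 mm from the back wall towards the robot, and 50 mm left of the rack's place.
- bay1 (a point): Bay 1, like bay 0: point on the deck under the centre of a rack lying flush in its corner. It faces the robot (sampler's -x) when joint carousel is 1 x 1.571 plus whole turns (bay 0: 0 plus whole turns).
- bay2 (a point): Bay 2, like bay 0: point on the deck under the centre of a rack lying flush in its corner. It faces the robot (sampler's -x) when joint carousel is 2 x 1.571 plus whole turns (bay 0: 0 plus whole turns).
- bay3 (a point): Bay 3, like bay 0: point on the deck under the centre of a rack lying flush in its corner. It faces the robot (sampler's -x) when joint carousel is 3 x 1.571 plus whole turns (bay 0: 0 plus whole turns).
- post0 (a point): Black upright finger post 0 on the carousel rim, for turning it by hand: 18 mm across, 50 mm tall from the deck, 165 mm from the axis, between two bays (on the right of bay 0 when that bay faces the robot). Point on its axis, 30 mm above the deck.
- post1 (a point): Black upright finger post 1 on the carousel rim, for turning it by hand: 18 mm across, 50 mm tall from the deck, 165 mm from the axis, between two bays (on the right of bay 1 when that bay faces the robot). Point on its axis, 30 mm above the deck.
- post2 (a point): Black upright finger post 2 on the carousel rim, for turning it by hand: 18 mm across, 50 mm tall from the deck, 165 mm from the axis, between two bays (on the right of bay 2 when that bay faces the robot). Point on its axis, 30 mm above the deck.
- post3 (a point): Black upright finger post 3 on the carousel rim, for turning it by hand: 18 mm across, 50 mm tall from the deck, 165 mm from the axis, between two bays (on the right of bay 3 when that bay faces the robot). Point on its axis, 30 mm above the deck.
- selector (a joint): Turn of the black selector knob, rad, clockwise seen from above. Clicks at 0 (white mark), 0.698 (red), 1.396 (yellow, load), 2.094 (green, run); stops just beyond both ends. Starts at white or red. It is drawn to the nearest click; 0.1 N m takes it out. Its white pointer line points at the mark: at 0, 60 degrees to the left of the sampler's +x.
- selector_grip (a point): Grip point of the selector: on its vertical axis, 76 mm above the bench, 26 above the console top. Upright bar grip 54 mm long (along the pointer, this point's x axis), 14 thick, from 4 to 38 mm above the console; under it a flat disc 56 across. Coloured marks lie 50 mm from the axis.
- rack_blue_mid (a point): Tube rack, blue: solid block 100 x 44 x 50 mm (x, y, z), 0.2 to 0.4 kg, ten white tube caps 8 mm proud of its top, 5 mm inside its edges (58 mm in all). Point at the block's centre, 25 mm above its underside; x along its length, z up. Starts upright on the bench. Grasp across the 44 mm width. Either way round will do. None if absent today.
- rack_orange_mid (a point): Tube rack, orange: solid block 100 x 44 x 50 mm (x, y, z), 0.2 to 0.4 kg, ten white tube caps 8 mm proud of its top, 5 mm inside its edges (58 mm in all). Point at the block's centre, 25 mm above its underside; x along its length, z up. Starts upright on the bench. Grasp across the 44 mm width. Either way round will do. None if absent today.
- rack_purple_mid (a point): Tube rack, purple: solid block 100 x 44 x 50 mm (x, y, z), 0.2 to 0.4 kg, ten white tube caps 8 mm proud of its top, 5 mm inside its edges (58 mm in all). Point at the block's centre, 25 mm above its underside; x along its length, z up. Starts upright on the bench. Grasp across the 44 mm width. Either way round will do. None if absent today.
- spray_bottle: White spray bottle with a red trigger head, 72 mm across, 228 mm tall, origin under its centre. Leave it alone.
- cotton_jar: Glass jar with a steel lid, 90 mm across, 83 mm tall, origin under its centre. Leave it alone.
- waste_beaker: Pale open beaker, 80 mm across, 75 mm tall, origin under its centre. Leave it alone.
- pen_cup: Dark square pen holder with three pens, 75 x 75 mm, about 150 mm tall, origin under its centre. Leave it alone.
Not all that is in view belongs to the job. Leave any turquoise look-alike of the part that bears rack_blue_mid alone.

How it is judged:
On the way, in this order (a step that is already met when the one before it is completed fails the run):
1. the selector stands at the yellow mark (load) (value of joint selector between 1.276 and 1.516 rad), for 0.2 s.
2. the blue rack, if there is one, stands square and flush in the fence corner of the bay facing the robot, the carousel in a click position (height (world z) of rack_blue_mid between 0.066 and 0.074 m and angle between rack_blue_mid's own z axis and vertical below 0.08 rad and ((horizontal distance between rack_blue_mid and bay0 below 0.004 m and angle between the x axis of rack_blue_mid and the y axis of carousel_axis, either way round below 0.05 rad) or (horizontal distance between rack_blue_mid and bay1 below 0.004 m and angle between the x axis of rack_blue_mid and the x axis of carousel_axis, either way round below 0.05 rad) or (horizontal distance between rack_blue_mid and bay2 below 0.004 m and angle between the x axis of rack_blue_mid and the y axis of carousel_axis, either way round below 0.05 rad) or (horizontal distance between rack_blue_mid and bay3 below 0.004 m and angle between the x axis of rack_blue_mid and the x axis of carousel_axis, either way round below 0.05 rad)) and x of rack_blue_mid in the frame of sampler below -0.06 m and angle between the x axis of rack_blue_mid and the y axis of sampler, either way round below 0.07 rad), for 0.3 s.
3. the carousel has been turned one click clockwise, so that the blue rack stands on the left side (y of rack_blue_mid in the frame of sampler above 0.06 m and x of rack_blue_mid in the frame of sampler between -0.03 and 0.03 m and angle between the x axis of rack_blue_mid and the x axis of sampler, either way round below 0.07 rad), for 0.2 s.
4. the orange rack, if there is one, stands square and flush in the fence corner of the bay facing the robot, the carousel in a click position (height (world z) of rack_orange_mid between 0.066 and 0.074 m and angle between rack_orange_mid's own z axis and vertical below 0.08 rad and ((horizontal distance between rack_orange_mid and bay0 below 0.004 m and angle between the x axis of rack_orange_mid and the y axis of carousel_axis, either way round below 0.05 rad) or (horizontal distance between rack_orange_mid and bay1 below 0.004 m and angle between the x axis of rack_orange_mid and the x axis of carousel_axis, either way round below 0.05 rad) or (horizontal distance between rack_orange_mid and bay2 below 0.004 m and angle between the x axis of rack_orange_mid and the y axis of carousel_axis, either way round below 0.05 rad) or (horizontal distance between rack_orange_mid and bay3 below 0.004 m and angle between the x axis of rack_orange_mid and the x axis of carousel_axis, either way round below 0.05 rad)) and x of rack_orange_mid in the frame of sampler below -0.06 m and angle between the x axis of rack_orange_mid and the y axis of sampler, either way round below 0.07 rad), for 0.3 s.
5. the carousel has been turned one click clockwise, so that the orange rack stands on the left side (y of rack_orange_mid in the frame of sampler above 0.06 m and x of rack_orange_mid in the frame of sampler between -0.03 and 0.03 m and angle between the x axis of rack_orange_mid and the x axis of sampler, either way round below 0.07 rad), for 0.2 s.
6. the purple rack, if there is one, stands square and flush in the fence corner of the bay facing the robot, the carousel in a click position (height (world z) of rack_purple_mid between 0.066 and 0.074 m and angle between rack_purple_mid's own z axis and vertical below 0.08 rad and ((horizontal distance between rack_purple_mid and bay0 below 0.004 m and angle between the x axis of rack_purple_mid and the y axis of carousel_axis, either way round below 0.05 rad) or (horizontal distance between rack_purple_mid and bay1 below 0.004 m and angle between the x axis of rack_purple_mid and the x axis of carousel_axis, either way round below 0.05 rad) or (horizontal distance between rack_purple_mid and bay2 below 0.004 m and angle between the x axis of rack_purple_mid and the y axis of carousel_axis, either way round below 0.05 rad) or (horizontal distance between rack_purple_mid and bay3 below 0.004 m and angle between the x axis of rack_purple_mid and the x axis of carousel_axis, either way round below 0.05 rad)) and x of rack_purple_mid in the frame of sampler below -0.06 m and angle between the x axis of rack_purple_mid and the y axis of sampler, either way round below 0.07 rad), for 0.3 s.
7. the carousel has been turned one click clockwise, so that the purple rack stands on the left side (y of rack_purple_mid in the frame of sampler above 0.06 m and x of rack_purple_mid in the frame of sampler between -0.03 and 0.03 m and angle between the x axis of rack_purple_mid and the x axis of sampler, either way round below 0.07 rad), for 0.2 s.
8. the selector stands at the green mark (run) (value of joint selector between 1.974 and 2.214 rad), for 0.2 s.
At the end, for the whole second after the job is handed in: Every rack present stands upright in a bay of the carousel, within 4 mm of its place flush against both fence walls and within 0.05 rad of square; the carousel rests in a click position (0.04 rad) with an empty bay facing the robot; the selector stands at the green mark (2.094, within 0.12 rad) (all of step 8 and height (world z) of rack_blue_mid between 0.066 and 0.074 m and angle between each of rack_blue_mid, rack_orange_mid, rack_purple_mid's own z axis and vertical below 0.08 rad and ((horizontal distance between rack_blue_mid and bay0 below 0.004 m and angle between the x axis of rack_blue_mid and the y axis of carousel_axis, either way round below 0.05 rad) or (horizontal distance between rack_blue_mid and bay1 below 0.004 m and angle between the x axis of rack_blue_mid and the x axis of carousel_axis, either way round below 0.05 rad) or (horizontal distance between rack_blue_mid and bay2 below 0.004 m and angle between the x axis of rack_blue_mid and the y axis of carousel_axis, either way round below 0.05 rad) or (horizontal distance between rack_blue_mid and bay3 below 0.004 m and angle between the x axis of rack_blue_mid and the x axis of carousel_axis, either way round below 0.05 rad)) and x of each of rack_blue_mid, rack_orange_mid, rack_purple_mid in the frame of sampler above -0.04 m and height (world z) of rack_orange_mid between 0.066 and 0.074 m and ((horizontal distance between rack_orange_mid and bay0 below 0.004 m and angle between the x axis of rack_orange_mid and the y axis of carousel_axis, either way round below 0.05 rad) or (horizontal distance between rack_orange_mid and bay1 below 0.004 m and angle between the x axis of rack_orange_mid and the x axis of carousel_axis, either way round below 0.05 rad) or (horizontal distance between rack_orange_mid and bay2 below 0.004 m and angle between the x axis of rack_orange_mid and the y axis of carousel_axis, either way round below 0.05 rad) or (horizontal distance between rack_orange_mid and bay3 below 0.004 m and angle between the x axis of rack_orange_mid and the x axis of carousel_axis, either way round below 0.05 rad)) and height (world z) of rack_purple_mid between 0.066 and 0.074 m and ((horizontal distance between rack_purple_mid and bay0 below 0.004 m and angle between the x axis of rack_purple_mid and the y axis of carousel_axis, either way round below 0.05 rad) or (horizontal distance between rack_purple_mid and bay1 below 0.004 m and angle between the x axis of rack_purple_mid and the x axis of carousel_axis, either way round below 0.05 rad) or (horizontal distance between rack_purple_mid and bay2 below 0.004 m and angle between the x axis of rack_purple_mid and the y axis of carousel_axis, either way round below 0.05 rad) or (horizontal distance between rack_purple_mid and bay3 below 0.004 m and angle between the x axis of rack_purple_mid and the x axis of carousel_axis, either way round below 0.05 rad)) and (angle between the x axis of carousel_axis and the x axis of sampler, either way round below 0.04 rad or angle between the x axis of carousel_axis and the y axis of sampler, either way round below 0.04 rad) and velocity of joint carousel between -0.05 and 0.05 rad/s); the robot touches nothing.
It fails at once if the spray bottle, jar, beaker or pen cup is moved more than 30 mm (distance of any of spray_bottle, cotton_jar, waste_beaker, pen_cup from where it was at the start of the episode above 0.03 m).
Of rack_blue, rack_orange, rack_purple only 2 to 3 are there at a start; the rules pass over those that are not, and their reading is None.
At some moment in a run one of rack_blue, rack_orange, rack_purple may be knocked a few centimetres aside while the robot is not near it.
Once in a run the grip may slacken for a moment while it holds something.
It also fails if it takes over 210 s, if anything falls off the work surface, if the arm or the gripper's body presses on something with over 40 N, if the wrist force passes 120 N, or if a joint passes its speed limit or range.

## Working session

There is one attempt and no reset: what is moved stays moved. The work goes in short steps, Python scripts to look and compute and a tool call to move; the robot and the scene stay as the last step left them, time stands still between calls to the robot, and variables do not carry over. Pictures are saved under pics/ and viewed, on a budget of 14 in all, crops included, one or two more only if the job needs it, and the job is handed in when it is done.

Besides the shell and the picture viewer there is one more tool, called as name(argument=value, ...) on one line, values as JSON. carry_out: Moves the arm, as the interface text tells. Its arguments: {"type":"object","properties":{"rows":{"type":"array"},"fingers":{"type":"number"},"grip_force":{"type":"number"}},"required":["rows"]}

```bash
ls; mkdir -p pics; python3 - <<'E'
from rig import robot
import cv2,numpy as np
print(robot.get_obs())
for n in("top","side"):
    c=robot.camera(n); cv2.imwrite(f"pics/{n}0.png",c["color"][:,:,::-1]); np.savez(f"{n}0.npz",**c); print(n,c["K"],c["camera_from_world"])
E
```

```text
pics
{'time': 0.0, 'q': array([ 1.09250884e+00,  5.28425345e-01,  1.43390579e+00,  4.75403989e-06,
        1.18138883e+00, -1.78509088e-01]), 'joint_velocities': array([-6.10335752e-05,  4.83056345e-04,  4.66728192e-04, -1.86372720e-03,
       -2.60348193e-03, -9.98123543e-04]), 'joint_torque': array([ 4.27174145e-04, -4.40038848e+01, -1.76591957e+01,  6.34618755e-02,
        5.82816044e-02, -1.77413253e-04]), 'position': array([0.18427035, 0.59660556, 0.29129545]), 'tool_rot': array([ 1.49329385e-01,  9.88786935e-01, -1.00610128e-03, -3.45137343e-04]), 'ft_force': array([0.65205786, 0.17616641, 0.14101985]), 'moment': array([ 0.01617065, -0.00237187, -0.03034865]), 'grip_width': 0.0869576271575341}
top [[371.24606289   0.         322.41568866]
 [  0.         371.24606289 202.69292978]
 [  0.           0.           1.        ]] [[ 0.02077132 -0.99941887  0.02702725  0.01397353]
 [-0.99697654 -0.02272997 -0.07430425  0.609279  ]
 [ 0.07487539 -0.02540214 -0.9968693   1.37297219]
 [ 0.          0.          0.          1.        ]]
side [[501.38989805   0.         324.10708604]
 [  0.         501.38989805 202.85979939]
 [  0.           0.           1.        ]] [[ 0.99549993 -0.0946455   0.00470395 -0.57135577]
 [-0.06676746 -0.7357683  -0.67393406  0.11422046]
 [ 0.06724584  0.67058724 -0.73877652  1.89505034]
 [ 0.          0.          0.          1.        ]]
```

View pics/top0.png

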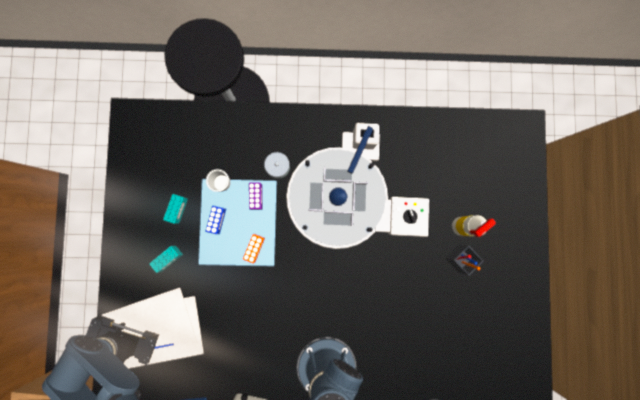

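View pics/side0.png

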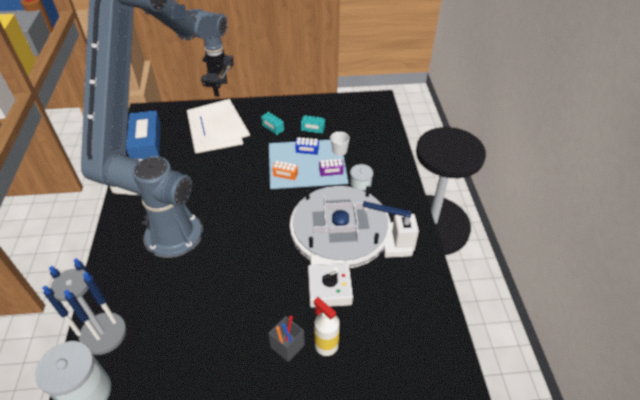

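The top picture shows the sampler with its hub at (338,198), the selector console at (410,216) and three racks on the light-blue mat: blue (215,220), orange (254,248) and purple (256,195). Two turquoise look-alikes sit off the mat at (175,209) and (165,259). The side view agrees, so all three racks are present. Next I'll measure and take one enlarged crop.

```bash
cat > h.py <<'E'
import numpy as np,cv2
from rig import robot
def cloud(c):
    d=c["depth"];K=c["K"];v,u=np.mgrid[:d.shape[0],:d.shape[1]]
    P=np.stack([(u-K[0,2])/K[0,0]*d,(v-K[1,2])/K[1,1]*d,d],-1)
    T=np.linalg.inv(c["camera_from_world"]);W=P@T[:3,:3].T+T[:3,3]
    W[d==0]=np.nan
    return W
def plane(c,u,v,z):
    T=np.linalg.inv(c["camera_from_world"]);r=T[:3,:3]@np.linalg.solve(c["K"],[u,v,1]);o=T[:3,3]
    return o+r*(z-o[2])/r[2]
def hsv(c): return cv2.cvtColor(c["color"],cv2.COLOR_RGB2HSV)
def pix(c,p):
    q=c["camera_from_world"]@np.r_[p,1];q=c["K"]@q[:3];return q[:2]/q[2]
HUE={'blue':(108,124),'orange':(6,18),'purple':(126,150),'turq':(78,96)}
def racks(c,names=('blue','orange','purple'),zlo=.03,zhi=.12,minA=40):
    H=hsv(c);W=cloud(c);out={}
    for n in names:
        a,b=HUE[n];m=((H[...,0]>=a)&(H[...,0]<=b)&(H[...,1]>110)&(H[...,2]>40)&(W[...,2]>zlo)&(W[...,2]<zhi)&(W[...,0]>.2)).astype(np.uint8)
        m=cv2.morphologyEx(m,cv2.MORPH_CLOSE,np.ones((5,5)))
        N,l,s,ce=cv2.connectedComponentsWithStats(m)
        for i in range(1,N):
            if s[i,4]<minA: continue
            mm=(l==i);z=np.nanmedian(W[...,2][mm])
            out.setdefault(n,[]).append((ce[i].round(1),s[i,4],round(float(z),4),mm))
    return out
E
python3 - <<'E'
from h import *
for n in("top","side"):
    c=dict(np.load(n+"0.npz"));W=cloud(c)
    r=racks(c,HUE)
    for k in r:
        for ce,A,z,mm in r[k]:
            P=W[mm];P=P[np.isfinite(P[:,0])]
            zt=np.percentile(P[:,2],95);t=P[P[:,2]>zt-.02]
            (x,y),wh,a=cv2.minAreaRect((t[:,:2]*1000).astype(np.float32))
            print(n,k,ce,A,z,"top95",round(zt,4),"rect",round(x),round(y),np.round(wh),round(a,1))
c=dict(np.load("top0.npz"))
im=c["color"][120:290,150:450,::-1];cv2.imwrite("pics/crop0.png",cv2.resize(im,(800,453),interpolation=cv2.INTER_CUBIC))
W=cloud(c)
print("bench z",np.nanmedian(W[300:340,230:290,2]),"mat",np.nanmedian(W[210:225,262:270,2]),"deck",np.nanmedian(W[192:203,296:306,2]),"console",np.nanmedian(W[225:232,396:420,2]))
E
```

```text
top blue [337.7 196.3] 201 0.0769 top95 0.0827 rect 629 -26 [55. 55.] 0.4
top blue [215.7 219.8] 251 0.0526 top95 0.0614 rect 537 421 [43. 99.] 77.9
top orange [253.5 248.3] 318 0.0523 top95 0.0611 rect 435 276 [41. 99.] 69.1
top purple [256.9 196. ] 190 0.0521 top95 0.0613 rect 628 274 [37. 94.] 88.7
top turq [173.5 208.4] 356 0.0535 top95 0.0614 rect 574 572 [ 47. 100.] 73.4
top turq [164.  258.5] 366 0.0531 top95 0.0614 rect 391 597 [ 44. 102.] 40.7
side blue [308.9 146.1] 57 0.0452 top95 0.0545 rect 537 400 [101.  35.] 1.2
side blue [340.  217.7] 170 0.0753 top95 0.0828 rect 629 -41 [48. 52.] 45.3
side orange [286.3  18. ] 1723 0.0749 top95 0.1182 rect 500 1472 [ 61. 599.] 89.8
side orange [286.7 170.6] 85 0.045 top95 0.0545 rect 434 258 [30. 96.] 83.0
side orange [279.4 335.8] 45 0.0884 top95 0.1227 rect 391 -514 [6. 9.] 89.9
side turq [273.  119.9] 188 0.0523 top95 0.0625 rect 391 590 [ 49. 109.] 40.3
side turq [313.4 120.6] 195 0.0524 top95 0.0622 rect 577 566 [55. 99.] 77.8
bench z 8.69083082357669e-05 mat 0.0012893991625030354 deck 0.04504263983209511 console 0.05046894354944209
```

View pics/crop0.png

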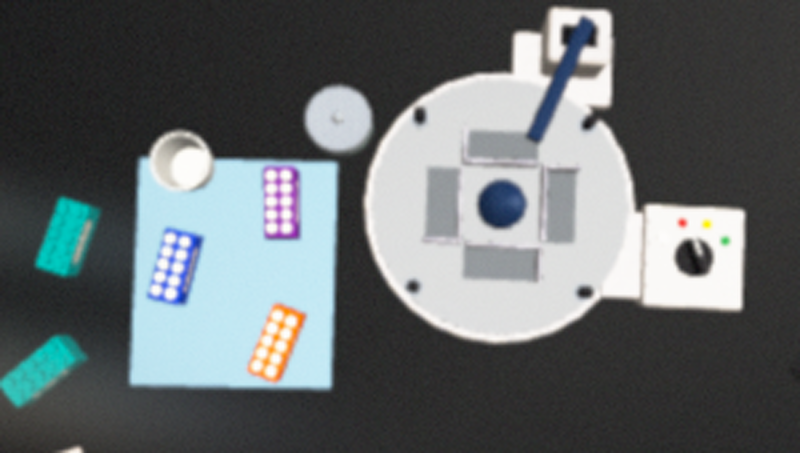

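The enlarged crop confirms the real blue rack at (175,267), dark blue with white caps, against the turquoise blocks at (67,237) and (42,370). The knob is at (694,257) and the red, yellow and green marks run along its upper side.

```bash
cat > samp.py <<'E'
from h import *
from scipy.optimize import least_squares
def sampler(c,v=True):
    W=cloud(c);H=hsv(c);z=W[...,2]
    # deck silhouette: z .041-.049, light
    deck=(np.abs(z-.045)<.006)&(H[...,2]>90)&(np.hypot(W[...,0]-.62,W[...,1]+.03)<.25)
    cn=max(cv2.findContours(deck.astype(np.uint8),cv2.RETR_EXTERNAL,cv2.CHAIN_APPROX_NONE)[0],key=cv2.contourArea)[:,0]
    E=np.array([plane(c,u,v_,.045)[:2] for u,v_ in cn])
    f=least_squares(lambda p:np.hypot(E[:,0]-p[0],E[:,1]-p[1])-p[2],[.62,-.03,.18],loss='soft_l1',f_scale=.002)
    ctr=f.x[:2]
    # posts: dark, near r=.165 at z .095
    posts=[]
    m=((z>.07)&(z<.11)&(H[...,2]<90)).astype(np.uint8)
    N,l,s,ce=cv2.connectedComponentsWithStats(m)
    for i in range(1,N):
        if s[i,4]<4: continue
        p=np.nanmedian(W[l==i],0);r=np.hypot(*(p[:2]-ctr))
        if abs(r-.165)<.02: posts.append((ce[i].round(1),s[i,4],p.round(4),round(r,4),round(np.degrees(np.arctan2(*(p[:2]-ctr)[::-1])),1)))
    # console
    con=(np.abs(z-.05)<.006)&(H[...,2]>120)&(W[...,1]<ctr[1]-.2)&(W[...,1]>-.45)
    P=W[con][:,:2]
    rect=cv2.minAreaRect((P*1000).astype(np.float32))
    return f.x,posts,rect
if __name__=="__main__":
    for n in("top","side"):
        c=dict(np.load(n+"0.npz"));a,p,r=sampler(c);print(n,a.round(4),r);[print(*q) for q in p]
    c=dict(np.load("top0.npz"))
    for nm,(u,v) in dict(r=(0,0)).items(): pass
    H=hsv(c)
    sub=np.s_[195:222,392:430]
    for nm,(lo,hi) in dict(red=(0,8),yellow=(22,34),green=(45,80)).items():
        m=(H[...,0]>=lo)&(H[...,0]<=hi)&(H[...,1]>90);m2=np.zeros_like(m);m2[sub]=m[sub]
        v,u=np.nonzero(m2);print(nm,u.mean(),v.mean(),plane(c,u.mean(),v.mean(),.051).round(4))
    g=c["color"][sub];cv2.imwrite("pics/knob0.png",cv2.resize(c["color"][190:240,385:435,::-1],(500,500),interpolation=cv2.INTER_NEAREST))
E
python3 samp.py
```

```text
top [ 0.6305 -0.027   0.1764] ((565.053466796875, -296.1783142089844), (139.1843719482422, 139.43499755859375), 88.60807800292969)
[306.9 162.6] 11 [0.7454 0.0875 0.0925] 0.1622 44.9
[371.1 165.1] 18 [ 0.744  -0.1435  0.0927] 0.1627 -45.8
[304.3 227. ] 7 [0.5156 0.0924 0.0947] 0.1657 133.9
[368.8 229.1] 12 [ 0.5133 -0.1389  0.0922] 0.162 -136.3
side [ 0.63   -0.0744  0.1407] ((527.9034423828125, -361.26177978515625), (173.3414764404297, 2075.854248046875), 89.99283599853516)
red 405.2857142857143 203.0 [ 0.6125 -0.279   0.051 ]
yellow 414.6666666666667 203.88888888888889 [ 0.61  -0.314  0.051]
green 421.5 210.0 [ 0.5879 -0.3396  0.051 ]
```

View pics/knob0.png

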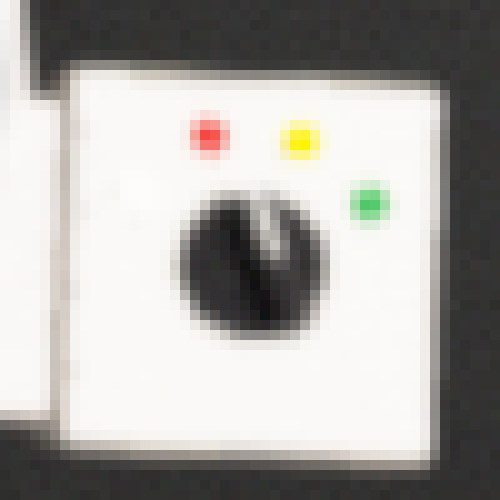

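The bar leans about 20° left, so the selector stands at red (0.698). The sampler centre is about (0.631,-0.027) with yaw about -1.4°. The console, deck, posts and marks all agree on that. Next are precise rack angles and a move helper, then straight to the knob.

```bash
cat >> h.py <<'E'
S=np.array([.631,-.0273]);YAW=np.radians(-1.4)
def sw(x,y):  # sampler frame (mm) -> world xy (m)
    c,s=np.cos(YAW),np.sin(YAW);return S+np.array([c*x-s*y,s*x+c*y])/1000
def rack_pose(c,n,near=None):
    W=cloud(c);best=None
    for ce,A,z,mm in racks(c,(n,)).get(n,[]):
        P=W[mm];P=P[np.isfinite(P[:,0])];zt=np.percentile(P[:,2],95);t=(P[P[:,2]>zt-.02,:2]*1000).astype(np.float32)
        (x,y),(w,h),a=cv2.minAreaRect(t)
        b=cv2.boxPoints(((x,y),(w,h),a));e=max((b[1]-b[0],b[2]-b[1]),key=np.linalg.norm);ang=np.degrees(np.arctan2(e[1],e[0]));ang=(ang+90)%180-90
        L=max(w,h)
        if 80<L<115 and 30<min(w,h)<55: best=(x/1000,y/1000,ang,round(zt,4),round(L),round(min(w,h)))
    return best
def pose():
    o=robot.get_obs();q=o["tool_rot"]
    from scipy.spatial.transform import Rotation as R
    M=R.from_quat(q).as_matrix();return o,M
def plan(*wps):
    """waypoints (x,y,z,theta_deg of tool y or None): prints rows in tool axes at the present pose, with min row count from the previous"""
    o,M=pose();p=o["position"];th0=np.degrees(np.arctan2(M[1,1],M[0,1]))
    a=np.radians(th0);F=np.array([[np.sin(a),np.cos(a),0],[-np.cos(a),np.sin(a),0],[0,0,-1]])
    pp,pt=p,th0
    for x,y,z,t in wps:
        if t is None:t=pt
        d=F.T@(np.array([x,y,z])-p)*1000;r=(th0-t)/8
        n=max(np.ceil(np.linalg.norm(np.array([x,y,z])-pp)*1000/45),np.ceil(abs(t-pt)/8.2))
        q1=np.arctan2(y,x);print("row",d.round(0),"rz",round(r,2),"rows",int(n)+1,"q6",round(q1-np.radians(t),2),"reach",round(np.hypot(x,y),3));pp,pt=np.array([x,y,z]),t
    tilt=np.degrees(np.arccos(-M[2,2]));print("th",th0.round(2),"pos",p.round(4),"tilt",tilt.round(2),"f",o["ft_force"].round(1),"grip",round(o["grip_width"],4),"t",round(o["time"],1))
E
python3 - <<'E'
from h import *
c=dict(np.load("top0.npz"))
for n in('blue','orange','purple'):print(n,rack_pose(c,n))
k=sw(-60,-270);print(k)
plan((*k,.20,108.6),(*k,.128,108.6))
E
```

```text
blue (0.5370730590820313, 0.4207256774902344, np.float32(-12.13369), np.float64(0.0614), 99, 43)
orange (0.4354242858886719, 0.2760398254394531, np.float32(-20.877289), np.float64(0.0611), 99, 41)
purple (0.6277011108398437, 0.27361566162109374, np.float32(-1.2518005), np.float64(0.0613), 94, 37)
[ 0.56442122 -0.29575347]
row [ 627. -740.   91.] rz -4.47 rows 23 q6 -2.38 reach 0.637
row [ 627. -740.  163.] rz -4.47 rows 3 q6 -2.38 reach 0.637
th 72.82 pos [0.1843 0.5966 0.2914] tilt 0.11 f [-0.4  0.8 -1. ] grip 0.0871 t 0.1
```

```bash
sed -i 's/F=np.array.*/F=np.array([[-np.sin(a),np.cos(a),0],[np.cos(a),np.sin(a),0],[0,0,-1]])/' h.py; python3 - <<'E'
from h import *
k=sw(-60,-270)
plan((*k,.20,108.6),(*k,.128,108.6))
E
```

```text
row [-627. -740.   91.] rz -4.47 rows 23 q6 -2.38 reach 0.637
row [-627. -740.  163.] rz -4.47 rows 3 q6 -2.38 reach 0.637
th 72.82 pos [0.1843 0.5966 0.2914] tilt 0.11 f [-0.4  0.8 -1. ] grip 0.0871 t 0.1
```

carry_out(rows=[[[-150,-185,40,0,0,-1.5],[-300,-370,70,0,0,-3],[-450,-550,90,0,0,-4.47],[-627,-740,91,0,0,-4.47],[-627,-740,91,0,0,-4.47],[-627,-740,91,0,0,-4.47],[-627,-740,91,0,0,-4.47],[-627,-740,91,0,0,-4.47],[-627,-740,91,0,0,-4.47],[-627,-740,91,0,0,-4.47],[-627,-740,91,0,0,-4.47],[-627,-740,91,0,0,-4.47],[-627,-740,91,0,0,-4.47],[-627,-740,91,0,0,-4.47],[-627,-740,91,0,0,-4.47],[-627,-740,91,0,0,-4.47],[-627,-740,91,0,0,-4.47],[-627,-740,91,0,0,-4.47],[-627,-740,91,0,0,-4.47],[-627,-740,91,0,0,-4.47]]], fingers=0.6)

```text
time: 2.1
position: [0.566, -0.2989, 0.2006]
tool_rot: [-0.16, 0.987, -0.001, 0.0]
ft_force: [0.8, -0.2, 0.6]
grip_width: 0.0522
```

```bash
python3 - <<'E'
from h import *
k=sw(-60,-270)
plan((*k,.20,108.6),(*k,.128,108.6))
E
```

```text
row [1. 3. 1.] rz -0.02 rows 2 q6 -2.38 reach 0.637
row [ 1.  3. 73.] rz -0.02 rows 3 q6 -2.38 reach 0.637
th 108.47 pos [ 0.566  -0.2989  0.2006] tilt 0.11 f [ 0.8 -0.2  0.6] grip 0.0522 t 2.1
```

carry_out(rows=[[[0,0,35,0,0,0],[0,0,72,0,0,0],[0,0,72,0,0,0],[0,0,72,0,0,0],[0,0,72,0,0,0]]])

```text
time: 2.6
position: [0.5649, -0.2947, 0.1296]
tool_rot: [-0.162, 0.987, 0.0, -0.0]
ft_force: [-0.5, -0.5, -0.2]
grip_width: 0.0522
```

carry_out(rows=[[[0,0,0,0,0,0],[0,0,0,0,0,0],[0,0,0,0,0,0],[0,0,0,0,0,0],[0,0,0,0,0,0]]], fingers=0, grip_force=20)

```text
time: 3.1
position: [0.565, -0.295, 0.1294]
tool_rot: [-0.161, 0.987, -0.0, 0.0]
ft_force: [-0.3, -0.1, 0.3]
grip_width: 0.02
```

carry_out(rows=[[[0,0,0,0,0,0],[0,0,0,0,0,0],[0,0,0,0,0,0]]])

```text
time: 3.4
position: [0.5652, -0.2954, 0.1294]
tool_rot: [-0.161, 0.987, -0.0, 0.0]
ft_force: [1.3, -0.6, 0.3]
grip_width: 0.0141
```

carry_out(rows=[[[0,0,0,0,0,0.7],[0,0,0,0,0,1.4],[0,0,0,0,0,2.1],[0,0,0,0,0,2.8],[0,0,0,0,0,3.5],[0,0,0,0,0,4.2],[0,0,0,0,0,5],[0,0,0,0,0,5],[0,0,0,0,0,5]]])

```text
time: 4.3
position: [0.5651, -0.2971, 0.1294]
tool_rot: [0.186, 0.983, -0.002, 0.001]
ft_force: [-0.9, -5.8, -1.5]
grip_width: 0.0134
```

carry_out(rows=[[[0,0,0,0,0,0],[0,0,0,0,0,0],[0,0,0,0,0,0]]], fingers=0.6)

```text
time: 4.6
position: [0.5648, -0.2944, 0.1291]
tool_rot: [0.186, 0.983, 0.0, -0.0]
ft_force: [1.0, 0.3, 0.6]
grip_width: 0.0306
```

carry_out(rows=[[[0,0,-40,0,0,0],[0,0,-80,0,0,0],[0,0,-80,0,0,0],[0,0,-80,0,0,0]]], fingers=1)

```text
time: 5.0
position: [0.5654, -0.2948, 0.2104]
tool_rot: [0.186, 0.983, -0.0, 0.001]
ft_force: [-0.6, -0.0, 0.1]
grip_width: 0.0616
```

```bash
python3 - <<'E'
from h import *
c=robot.camera("top")
for n in('blue','orange','purple'):print(n,rack_pose(c,n))
x,y,a,*_=rack_pose(c,'blue')
plan((x,y,.21,a+90),(x,y,.088,a+90))
s=robot.camera("side");cv2.imwrite("pics/s1.png",cv2.resize(s["color"][240:320,290:370,::-1],(400,400),interpolation=cv2.INTER_NEAREST))
E
```

```text
blue (0.5369220581054688, 0.41972103881835937, np.float32(-12.443245), np.float64(0.0615), 99, 43)
orange (0.4353700866699219, 0.27644537353515625, np.float32(-19.260643), np.float64(0.0613), 99, 43)
purple (0.627747314453125, 0.27428326416015625, np.float32(-0.7002716), np.float64(0.0617), 93, 36)
row [286. 655.  -1.] rz -1.12 rows 17 q6 -0.69 reach 0.682
row [286. 655. 121.] rz -1.12 rows 4 q6 -0.69 reach 0.682
th 68.6 pos [ 0.5646 -0.2943  0.209 ] tilt 0.07 f [-0.8  0.2 -0.9] grip 0.0659 t 5.0
```

View pics/s1.png

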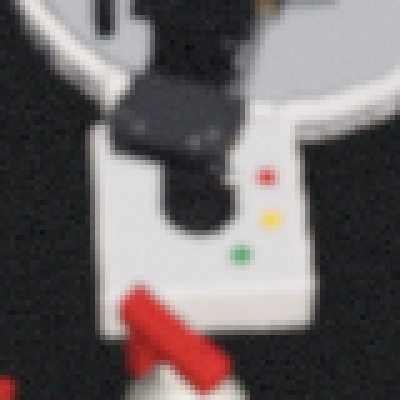

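The gripper hides the knob at (200,190), so I'll check the pointer from the top once I'm clear. Now on to the blue rack.

carry_out(rows=[[[286,655,-2,0,0,-1.12],[286,655,-2,0,0,-1.12],[286,655,-2,0,0,-1.12],[286,655,-2,0,0,-1.12],[286,655,-2,0,0,-1.12],[286,655,-2,0,0,-1.12],[286,655,-2,0,0,-1.12],[286,655,-2,0,0,-1.12],[286,655,-2,0,0,-1.12],[286,655,-2,0,0,-1.12],[286,655,-2,0,0,-1.12],[286,655,-2,0,0,-1.12],[286,655,-2,0,0,-1.12],[286,655,-2,0,0,-1.12],[286,655,-2,0,0,-1.12],[286,655,-2,0,0,-1.12],[286,655,-2,0,0,-1.12],[286,655,-2,0,0,-1.12],[286,655,-2,0,0,-1.12]]], fingers=1)

```text
time: 7.0
position: [0.5384, 0.4171, 0.2111]
tool_rot: [0.11, 0.994, -0.0, -0.0]
ft_force: [-0.8, -0.6, -0.3]
grip_width: 0.0872
```

```bash
python3 - <<'E'
from h import *
c=robot.camera("top")
cv2.imwrite("pics/k2.png",cv2.resize(c["color"][190:240,385:435,::-1],(400,400),interpolation=cv2.INTER_NEAREST))
plan((.537,.420,.086,77.6))
print(sampler(c) if 0 else '')
E
```

```text
row [  2.   2. 125.] rz -0.02 rows 4 q6 -0.69 reach 0.682
th 77.41 pos [0.5385 0.4174 0.2113] tilt 0.04 f [ 0.5 -0.1 -0.3] grip 0.0871 t 7.0
```

View pics/k2.png

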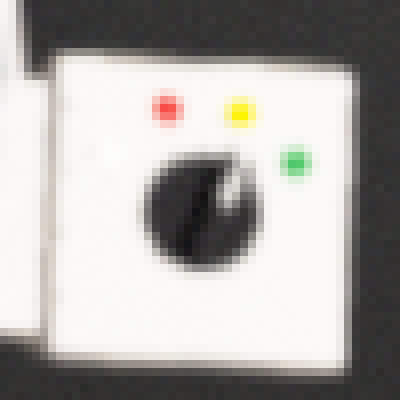

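With the bar top's parallax allowed for, the pointer has swung from about 15° left to about 15° right of +x, so it points at the yellow mark at (240,113). Down onto blue.

carry_out(rows=[[[0,0,40,0,0,0],[0,0,80,0,0,0],[0,0,110,0,0,0],[0,0,124,0,0,0],[0,0,124,0,0,0],[0,0,124,0,0,0]]])

```text
time: 7.65
position: [0.5389, 0.4192, 0.0883]
tool_rot: [0.109, 0.994, 0.001, 0.001]
ft_force: [-0.2, 0.3, 0.2]
grip_width: 0.0875
```

carry_out(rows=[[[0,0,0,0,0,0],[0,0,0,0,0,0],[0,0,0,0,0,0],[0,0,0,0,0,0],[0,0,0,0,0,0],[0,0,0,0,0,0],[0,0,0,0,0,0]]], fingers=0, grip_force=35)

```text
time: 8.35
position: [0.5381, 0.4197, 0.0874]
tool_rot: [0.109, 0.994, 0.001, 0.0]
ft_force: [-0.3, 2.2, 0.9]
grip_width: 0.0436
```

carry_out(rows=[[[0,0,-40,0,0,0],[0,0,-80,0,0,0],[0,0,-110,0,0,0],[0,0,-110,0,0,0],[0,0,-110,0,0,0]]])

```text
time: 8.85
position: [0.5373, 0.4188, 0.1966]
tool_rot: [0.108, 0.994, -0.0, -0.001]
ft_force: [-0.7, -0.6, -4.5]
grip_width: 0.0441
```

```bash
python3 - <<'E'
from h import *
p=sw(-82-26,8)
plan((*p,.197,-1.4),(*p,.134,-1.4))
E
```

```text
row [ -80. -428.   -0.] rz 9.87 rows 11 q6 -0.01 reach 0.523
row [ -80. -428.   63.] rz 9.87 rows 3 q6 -0.01 reach 0.523
th 77.55 pos [0.5373 0.4188 0.1966] tilt 0.08 f [-0.7 -0.6 -4.5] grip 0.0441 t 8.8
```

carry_out(rows=[[[-8,-43,0,0,0,1],[-16,-86,0,0,0,2],[-24,-128,0,0,0,3],[-32,-171,0,0,0,4],[-40,-214,0,0,0,5],[-48,-257,0,0,0,6],[-56,-300,0,0,0,7],[-64,-342,0,0,0,8],[-72,-385,0,0,0,9],[-80,-428,0,0,0,9.87],[-80,-428,0,0,0,9.87],[-80,-428,0,0,0,9.87],[-80,-428,0,0,0,9.87],[-80,-428,0,0,0,9.87]]])

```text
time: 10.25
position: [0.523, -0.0146, 0.1964]
tool_rot: [0.715, 0.699, -0.001, -0.001]
ft_force: [-0.2, -0.6, -3.0]
grip_width: 0.0439
```

```bash
python3 - <<'E'
from h import *
c=robot.camera("side");cv2.imwrite("pics/s3.png",cv2.resize(c["color"][120:320,230:430,::-1],(500,500),interpolation=cv2.INTER_CUBIC))
p=sw(-82-26,8)
plan((*p,.134,-1.4))
E
```

```text
row [-2.  0. 63.] rz 0.01 rows 3 q6 -0.01 reach 0.523
th -1.28 pos [ 0.5233 -0.0146  0.1967] tilt 0.09 f [-0.5  0.1 -3. ] grip 0.0443 t 10.3
```

View pics/s3.png

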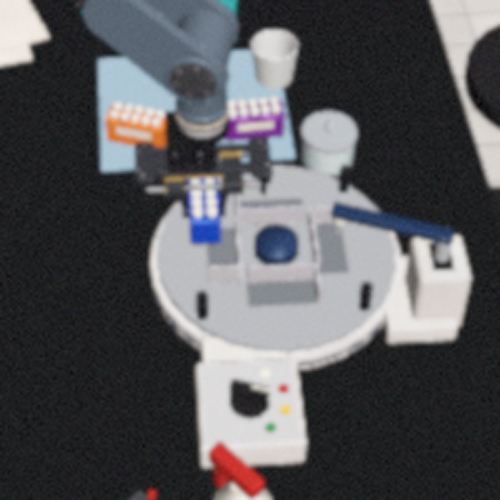

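The blue rack hangs level in the gripper at (205,210), over the front bay. Lower, release and raise.

carry_out(rows=[[[-2,0,25,0,0,0],[-2,0,50,0,0,0],[-2,0,60,0,0,0],[-2,0,65,0,0,0],[-2,0,65,0,0,0],[-2,0,65,0,0,0]]])

```text
time: 10.9
position: [0.5243, -0.0177, 0.133]
tool_rot: [0.715, 0.699, 0.0, 0.001]
ft_force: [0.3, 1.0, -2.6]
grip_width: 0.0441
```

carry_out(rows=[[[0,0,0,0,0,0],[0,0,0,0,0,0],[0,0,0,0,0,0]]], fingers=0.68)

```text
time: 11.2
position: [0.5242, -0.0181, 0.1327]
tool_rot: [0.716, 0.698, 0.0, 0.001]
ft_force: [-0.6, -0.9, -0.6]
grip_width: 0.0568
```

carry_out(rows=[[[0,0,-25,0,0,0],[0,0,-70,0,0,0],[0,0,-70,0,0,0],[0,0,-70,0,0,0]]])

```text
time: 11.6
position: [0.5244, -0.0182, 0.2035]
tool_rot: [0.716, 0.698, 0.001, 0.001]
ft_force: [-0.8, -0.2, -0.7]
grip_width: 0.0594
```

```bash
cat samp.py >/dev/null; python3 - <<'E'
from h import *
c=robot.camera("top");print(rack_pose(c,'blue'))
for s in ((-155,4),(-155,0),(-128,0),(-118,0)): print(s,sw(*s).round(4))
p=sw(-158,0)
plan((*p,.20,88.6),(*p,.130,88.6))
E
```

```text
None
(-155, 4) [ 0.4761 -0.0195]
(-155, 0) [ 0.476  -0.0235]
(-128, 0) [ 0.503  -0.0242]
(-118, 0) [ 0.513  -0.0244]
row [ -7. -50.   2.] rz -11.25 rows 12 q6 -1.6 reach 0.474
row [ -7. -50.  72.] rz -11.25 rows 3 q6 -1.6 reach 0.474
th -1.41 pos [ 0.5235 -0.018   0.2024] tilt 0.02 f [-0.5  0.1 -0.8] grip 0.0593 t 11.7
```

carry_out(rows=[[[-3,-50,0,0,0,-1.05],[-3,-50,0,0,0,-2.1],[-3,-50,0,0,0,-3.15],[-3,-50,0,0,0,-4.2],[-3,-50,0,0,0,-5.25],[-3,-50,0,0,0,-6.3],[-3,-50,0,0,0,-7.35],[-3,-50,0,0,0,-8.4],[-3,-50,0,0,0,-9.45],[-3,-50,0,0,0,-10.5],[-3,-50,10,0,0,-11.25],[-3,-50,40,0,0,-11.25],[-3,-50,72,0,0,-11.25],[-3,-50,76,0,0,-11.25],[-3,-50,76,0,0,-11.25]]], fingers=0.5)

```text
time: 13.15
position: [0.4725, -0.0195, 0.1249]
tool_rot: [0.012, 1.0, 0.001, -0.002]
ft_force: [0.1, 0.3, 0.1]
grip_width: 0.0435
```

```bash
python3 - <<'E'
from h import *
plan((*sw(-127,4),.126,88.6),(*sw(-113.5,4),.126,88.6))
c=robot.camera("top")
W=cloud(c);H=hsv(c)
m=(H[...,0]>=108)&(H[...,0]<=124)&(H[...,1]>110)&(W[...,2]>.07)&(W[...,2]<.11)
P=W[m];print(len(P),np.nanpercentile(P[:,0],[3,50,97]).round(4),np.nanpercentile(P[:,1],[3,50,97]).round(4))
E
```

```text
row [-32.   0.  -1.] rz -0.0 rows 2 q6 -1.59 reach 0.505
row [-45.   0.  -1.] rz -0.0 rows 2 q6 -1.59 reach 0.518
th 88.57 pos [ 0.4725 -0.0195  0.1249] tilt 0.27 f [0.1 0.3 0.1] grip 0.0435 t 13.2
257 [0.4148 0.6197 0.6524] [-0.4956 -0.0271  0.0323]
```

carry_out(rows=[[[-8,0,0,0,0,0],[-16,0,0,0,0,0],[-20,0,0,0,0,0],[-24,0,0,0,0,0],[-28,0,0,0,0,0],[-32,0,0,0,0,0],[-36,0,0,0,0,0],[-40,0,0,0,0,0],[-42,0,0,0,0,0],[-42,0,0,0,0,0],[-42,0,0,0,0,0]]])

```text
time: 14.3
position: [0.5146, -0.0205, 0.1264]
tool_rot: [0.012, 1.0, 0.0, -0.001]
ft_force: [-3.3, 0.8, 3.6]
grip_width: 0.0436
```

carry_out(rows=[[[-1,0,0,0,0,0],[-2,0,0,0,0,0],[-2,0,0,0,0,0],[-2,0,0,0,0,0]]])

```text
time: 14.7
position: [0.5148, -0.0203, 0.1263]
tool_rot: [0.012, 1.0, 0.001, -0.003]
ft_force: [-8.7, -0.3, 6.2]
grip_width: 0.0431
```

carry_out(rows=[[[-1,0,0,0,0,0],[-2,0,0,0,0,0],[-2,0,0,0,0,0],[-2,0,0,0,0,0]]])

```text
time: 15.1
position: [0.515, -0.0203, 0.1263]
tool_rot: [0.012, 1.0, 0.001, -0.005]
ft_force: [-12.2, -1.1, 9.8]
grip_width: 0.0434
```

Blue met the back wall at TCP x about 0.515, within 3 mm of the prediction, with 12 N. Now back off and push it towards the side wall.

```bash
sed -i 's/^S=np.array.*/S=np.array([.6287,-.0273])/' h.py; python3 - <<'E'
from h import *
plan((.508,-.0203,.126,88.6),(.508,-.0203,.19,88.6),(*sw(-82,88),.19,88.6),(*sw(-82,88),.126,88.6),(*sw(-82,65),.126,88.6))
E
```

```text
Traceback (most recent call last):
  File "h.py", line 29, in sw
    c,s=np.cos(YAW),np.sin(YAW);return S+np.array([c*x-s*y,s*x+c*y])/1000
               ^^^
NameError: name 'YAW' is not defined
```

```bash
sed -i 's/^S=np.array.*/S=np.array([.6287,-.0273]);YAW=np.radians(-1.4)/' h.py; python3 - <<'E'
from h import *
plan((.508,-.0203,.126,88.6),(.508,-.0203,.19,88.6),(*sw(-82,88),.19,88.6),(*sw(-82,88),.126,88.6),(*sw(-82,65),.126,88.6))
E
```

```text
row [ 7. -0.  0.] rz -0.0 rows 2 q6 -1.59 reach 0.508
row [  7.  -0. -64.] rz -0.0 rows 3 q6 -1.59 reach 0.508
row [-32.  84. -64.] rz -0.0 rows 4 q6 -1.43 reach 0.552
row [-32.  84.   0.] rz -0.0 rows 3 q6 -1.43 reach 0.552
row [-32.  61.   0.] rz -0.0 rows 2 q6 -1.47 reach 0.55
th 88.58 pos [ 0.515  -0.0203  0.1263] tilt 0.62 f [-12.2  -1.1   9.8] grip 0.0434 t 15.1
```

carry_out(rows=[[[6,0,0,0,0,0],[12,0,0,0,0,0],[12,0,-20,0,0,0],[12,0,-64,0,0,0],[0,40,-64,0,0,0],[-28,84,-64,0,0,0],[-28,84,-64,0,0,0],[-28,84,-64,0,0,0],[-28,84,-30,0,0,0],[-28,84,0,0,0,0],[-28,84,0,0,0,0],[-28,84,0,0,0,0]]], fingers=0)

```text
time: 16.3
position: [0.5492, 0.0614, 0.126]
tool_rot: [0.013, 1.0, 0.0, -0.001]
ft_force: [0.9, 0.5, 0.3]
grip_width: -0.0001
```

```bash
python3 - <<'E'
from h import *
plan((*sw(-82,65),.126,88.6))
c=robot.camera("side");cv2.imwrite("pics/s4.png",cv2.resize(c["color"][140:280,260:420,::-1],(640,560),interpolation=cv2.INTER_CUBIC))
E
```

```text
row [  0. -22.  -0.] rz -0.01 rows 2 q6 -1.47 reach 0.55
th 88.51 pos [0.5492 0.0614 0.126 ] tilt 0.1 f [0.9 0.5 0.3] grip -0.0001 t 16.3
```

View pics/s4.png

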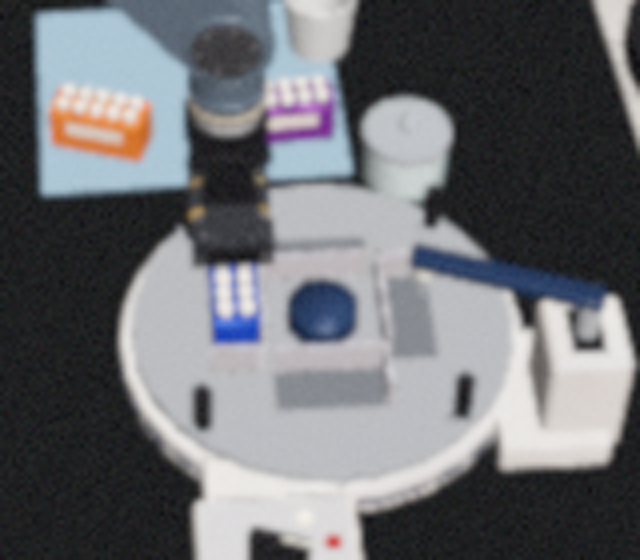

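carry_out(rows=[[[0,-4,0,0,0,0],[0,-8,0,0,0,0],[0,-12,0,0,0,0],[0,-16,0,0,0,0],[0,-19,0,0,0,0],[0,-21,0,0,0,0],[0,-21,0,0,0,0],[0,-21,0,0,0,0]]])

```text
time: 17.15
position: [0.5483, 0.0419, 0.1262]
tool_rot: [0.012, 1.0, 0.0, -0.001]
ft_force: [-3.3, 4.9, 3.9]
grip_width: 0.0005
```

carry_out(rows=[[[0,-2,0,0,0,0],[0,-3,0,0,0,0],[0,-3,0,0,0,0],[0,-3,0,0,0,0]]])

```text
time: 17.55
position: [0.5471, 0.0397, 0.1261]
tool_rot: [0.012, 1.0, 0.001, -0.002]
ft_force: [-4.0, 6.5, 5.4]
grip_width: 0.0007
```

carry_out(rows=[[[0,-2,0,0,0,0],[0,-3,0,0,0,0],[0,-3,0,0,0,0],[0,-3,0,0,0,0]]])

```text
time: 17.95
position: [0.546, 0.0373, 0.1261]
tool_rot: [0.012, 1.0, 0.001, -0.004]
ft_force: [-6.5, 10.0, 7.2]
grip_width: 0.0004
```

carry_out(rows=[[[0,2,0,0,0,0],[0,4,0,0,0,0],[0,6,0,0,0,0],[0,8,0,0,0,0],[0,15,0,0,0,0],[0,25,0,0,0,0],[0,25,-30,0,0,0],[0,25,-64,0,0,0],[30,0,-64,0,0,0],[67,-60,-64,0,0,0],[67,-60,-64,0,0,0],[67,-60,-64,0,0,0]]], fingers=0)

```text
time: 19.15
position: [0.4795, -0.0243, 0.1904]
tool_rot: [0.014, 1.0, -0.0, -0.0]
ft_force: [0.9, 0.7, 0.7]
grip_width: 0.0006
```

```bash
python3 - <<'E'
from h import *
plan((*sw(-145,0),.19,88.6),(*sw(-145,0),.126,88.6),(*sw(-113.5,0),.126,88.6))
E
```

```text
row [-4.  1.  0.] rz -0.02 rows 2 q6 -1.6 reach 0.484
row [-4.  1. 64.] rz -0.02 rows 3 q6 -1.6 reach 0.484
row [-36.   1.  64.] rz -0.02 rows 2 q6 -1.59 reach 0.516
th 88.4 pos [ 0.4795 -0.0243  0.1904] tilt 0.04 f [0.9 0.7 0.7] grip 0.0006 t 19.1
```

carry_out(rows=[[[0,1,0,0,0,0],[0,1,0,0,0,0],[0,1,0,0,0,0],[0,1,30,0,0,0],[0,1,64,0,0,0],[0,1,64,0,0,0],[-10,1,64,0,0,0],[-20,1,64,0,0,0],[-28,1,64,0,0,0],[-32,1,64,0,0,0],[-36,1,64,0,0,0],[-38,1,64,0,0,0],[-38,1,64,0,0,0],[-38,1,64,0,0,0]]], fingers=0.5)

```text
time: 20.55
position: [0.5151, -0.0224, 0.1265]
tool_rot: [0.012, 1.0, 0.001, -0.004]
ft_force: [-7.7, -1.4, 6.3]
grip_width: 0.0437
```

carry_out(rows=[[[3,0,0,0,0,0],[10,0,0,0,0,0],[20,0,0,0,0,0],[20,0,-30,0,0,0],[40,-30,-64,0,0,0],[60,-70,-64,0,0,0],[60,-110,-64,0,0,0],[30,-150,-64,0,0,0],[30,-150,-64,0,0,0],[30,-150,-64,0,0,0]]], fingers=0.4)

```text
time: 21.55
position: [0.4849, -0.1731, 0.1902]
tool_rot: [0.013, 1.0, -0.0, 0.0]
ft_force: [0.2, -0.3, -0.1]
grip_width: 0.0345
```

```bash
cat > chk.py <<'E'
from h import *
import sys
from samp import sampler
def bay(c,name,a0):
    """rack in bay at sampler angle a0 (deg, 180 front, 90 left): edges from caps/top"""
    W=cloud(c);H=hsv(c);a,b=HUE[name]
    m=(H[...,0]>=a)&(H[...,0]<=b)&(H[...,1]>110)&(H[...,2]>40)&(W[...,2]>.06)&(W[...,2]<.12)
    d=(W[...,:2]-S)@np.array([[np.cos(YAW),-np.sin(YAW)],[np.sin(YAW),np.cos(YAW)]])
    t=np.radians(a0-180);d=d@np.array([[np.cos(t),-np.sin(t)],[np.sin(t),np.cos(t)]])
    m&=(np.abs(d[...,1])<.08)&(d[...,0]<-.045)&(d[...,0]>-.17)
    m=cv2.morphologyEx(m.astype(np.uint8),cv2.MORPH_CLOSE,np.ones((5,5)))>0
    P=d[m&(W[...,2]>.085)&(W[...,2]<.108)];P=P[np.isfinite(P[:,0])]
    if len(P)<30:return None
    r=cv2.minAreaRect((P*1000).astype(np.float32));e=cv2.boxPoints(r);q=max((e[1]-e[0],e[2]-e[1]),key=np.linalg.norm)
    ang=np.degrees(np.arctan2(q[1],q[0]))%180-90
    return "centre",np.round(r[0],1),"size",np.round(r[1],0),"ang",round(float(ang),1),"n",len(P)
c=robot.camera("top")
for n,a in zip(sys.argv[1::2],sys.argv[2::2]):print(n,bay(c,n,float(a)))
f,p,r=sampler(c);print("deck",f.round(4));[print(*q) for q in p]
E
python3 chk.py blue 180; python3 - <<'E'
from h import *
p0=sw(-116.7,-116.7)
plan((*p0,.20,88.6),(*p0,.130,88.6))
E
```

```text
blue ('centre', array([-79.9,   7.4]), 'size', array([97., 40.]), 'ang', -0.1, 'n', 306)
deck [ 0.6307 -0.0264  0.176 ]
[307.2 162.7] 12 [0.7457 0.0874 0.0925] 0.1618 44.7
[371.4 165.4] 17 [ 0.7431 -0.144   0.0932] 0.1626 -46.3
[304.  226.5] 6 [0.5174 0.0926 0.0936] 0.1644 133.6
row [-24.  31. -10.] rz -0.01 rows 2 q6 -1.82 reach 0.528
row [-24.  31.  60.] rz -0.01 rows 3 q6 -1.82 reach 0.528
th 88.54 pos [ 0.484  -0.1717  0.19  ] tilt 0.1 f [ 0.1  1.9 -0.5] grip 0.035 t 21.6
```

The camera puts blue at y=+7 mm instead of 0, and the forces also suggest the carousel yielded. I'll measure the fence walls directly.

```bash
python3 - <<'E'
from h import *
for src in ("top0","now"):
    c=dict(np.load("top0.npz")) if src=="top0" else robot.camera("top")
    W=cloud(c);C=np.array([.631,-.027])
    d=(W[...,:2]-C)@np.array([[np.cos(YAW),-np.sin(YAW)],[np.sin(YAW),np.cos(YAW)]])*1000
    z=W[...,2];H=hsv(c)
    g=np.full((33,33),'.')
    m=(z>.062)&(z<.083)
    # front side wall: x -104..-60, y -80..-40
    for nm,b in dict(front_side=(-105,-62,-75,-40),front_back=(-65,-45,-48,48),left_side=(-70,-35,62,105),right_side=(35,70,-105,-62),rear_side=(62,105,40,75)).items():
        q=m&(d[...,0]>b[0])&(d[...,0]<b[1])&(d[...,1]>b[2])&(d[...,1]<b[3]);P=d[q]
        if len(P):print(src,nm,len(P),"x",np.percentile(P[:,0],[5,50,95]).round(),"y",np.percentile(P[:,1],[5,50,95]).round())
    # dark patches
    pm=(np.abs(z-.045)<.006)&(H[...,2]>90)&(H[...,2]<175)&(H[...,1]<60)&(np.hypot(d[...,0],d[...,1])<125)&(np.hypot(d[...,0],d[...,1])>55)
    N,l,s,ce=cv2.connectedComponentsWithStats(pm.astype(np.uint8))
    for i in range(1,N):
        if s[i,4]>60:
            P=d[l==i];print("patch",s[i,4],np.percentile(P,[3,97],axis=0).round().tolist())
    if src=="now":cv2.imwrite("pics/t5.png",cv2.resize(c["color"][150:250,280:380,::-1],(600,600),interpolation=cv2.INTER_CUBIC))
E
```

```text
top0 front_side 24 x [-103.  -83.  -64.] y [-55. -53. -51.]
top0 front_back 49 x [-59. -57. -53.] y [-42.  -3.  37.]
top0 left_side 23 x [-56. -53. -51.] y [63. 81. 99.]
top0 right_side 24 x [51. 53. 55.] y [-103.  -82.  -64.]
top0 rear_side 18 x [ 66.  88. 103.] y [51. 54. 55.]
patch 226 [[67.0, -44.0], [100.0, 45.0]]
patch 276 [[-46.0, 62.0], [44.0, 100.0]]
patch 254 [[-44.0, -101.0], [51.0, -66.0]]
patch 295 [[-100.0, -50.0], [-61.0, 45.0]]
now front_side 24 x [-103.  -83.  -64.] y [-55. -53. -50.]
now front_back 37 x [-58. -56. -53.] y [-40. -10.  42.]
now left_side 21 x [-55. -52. -51.] y [ 63.  80. 102.]
now right_side 24 x [50. 52. 55.] y [-103.  -84.  -65.]
now rear_side 23 x [ 63.  81. 102.] y [50. 53. 55.]
patch 234 [[67.0, -44.0], [102.0, 45.0]]
patch 274 [[-43.0, 62.0], [46.0, 100.0]]
patch 257 [[-45.0, -101.0], [48.0, -66.0]]
```

View pics/t5.png

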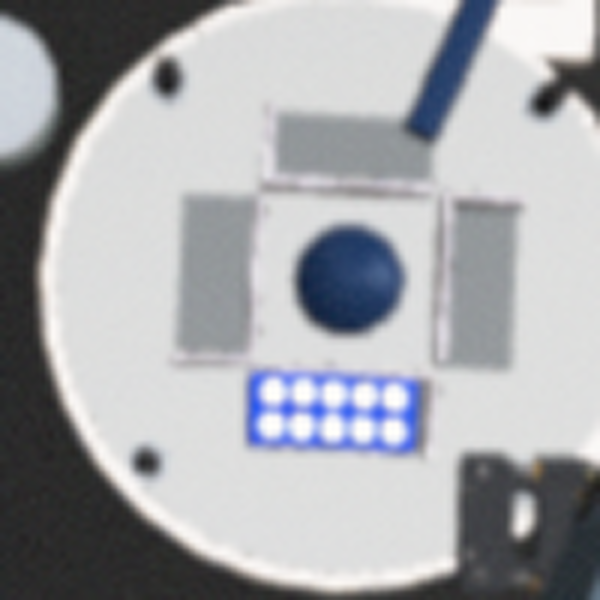

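The crop shows blue at (335,410) against the back wall, but with its right end about 7 mm short of the side wall at (425,415). Friction from my pusher leaning down (fz +7 N) dragged the deck round instead of sliding the rack. I'll redo the side push while easing upward to unload it.

```bash
sed -i 's/^S=np.array.*/S=np.array([.6295,-.0273]);YAW=np.radians(-1.4)/' h.py; python3 - <<'E'
from h import *
plan((*sw(-150,0),.19,88.6),(*sw(-82,88),.19,88.6),(*sw(-82,88),.128,88.6),(*sw(-82,75),.128,88.6))
E
```

```text
row [  8. 147.  -0.] rz -0.0 rows 5 q6 -1.6 reach 0.48
row [-60. 235.  -0.] rz -0.0 rows 4 q6 -1.43 reach 0.553
row [-60. 235.  62.] rz -0.0 rows 3 q6 -1.43 reach 0.553
row [-60. 222.  62.] rz -0.0 rows 2 q6 -1.46 reach 0.552
th 88.6 pos [ 0.4837 -0.171   0.1899] tilt 0.14 f [-0.5  0.2 -0.5] grip 0.035 t 21.6
```

carry_out(rows=[[[8,50,0,0,0,0],[8,100,0,0,0,0],[8,147,0,0,0,0],[-20,190,0,0,0,0],[-60,235,0,0,0,0],[-60,235,0,0,0,0],[-60,235,0,0,0,0],[-60,235,30,0,0,0],[-60,235,62,0,0,0],[-60,235,62,0,0,0],[-60,228,62,0,0,0],[-60,222,62,0,0,0],[-60,222,62,0,0,0]]], fingers=0)

```text
time: 22.95
position: [0.5511, 0.0469, 0.1298]
tool_rot: [0.013, 1.0, -0.0, 0.001]
ft_force: [0.7, 0.2, -0.0]
grip_width: 0.0005
```

carry_out(rows=[[[0,-3,0,0,0,0],[0,-5,-2,0,0,0],[0,-7,-3,0,0,0],[0,-8,-4,0,0,0],[0,-8,-4,0,0,0]]])

```text
time: 23.45
position: [0.5496, 0.0406, 0.1323]
tool_rot: [0.012, 1.0, 0.0, -0.001]
ft_force: [-2.1, 3.5, -0.5]
grip_width: 0.0005
```

carry_out(rows=[[[0,-1,-1,0,0,0],[0,-2,-2,0,0,0],[0,-3,-3,0,0,0],[0,-3,-3,0,0,0]]])

```text
time: 23.85
position: [0.5502, 0.0372, 0.1354]
tool_rot: [0.012, 1.0, -0.0, 0.0]
ft_force: [-0.9, 1.8, 0.1]
grip_width: 0.0003
```

carry_out(rows=[[[0,-1,-1,0,0,0],[0,-2,-2,0,0,0],[0,-3,-3,0,0,0],[0,-3,-3,0,0,0]]])

```text
time: 24.25
position: [0.5502, 0.0341, 0.1385]
tool_rot: [0.012, 1.0, -0.0, 0.0]
ft_force: [-1.2, 2.1, -0.7]
grip_width: 0.0004
```

carry_out(rows=[[[0,-1,-1,0,0,0],[0,-2,-2,0,0,0],[0,-3,-3,0,0,0],[0,-3,-3,0,0,0]]])

```text
time: 24.65
position: [0.5501, 0.0312, 0.1414]
tool_rot: [0.012, 1.0, -0.0, 0.0]
ft_force: [1.0, 1.6, -1.0]
grip_width: 0.0007
```

carry_out(rows=[[[0,2,0,0,0,0],[0,4,0,0,0,0],[0,6,0,0,0,0],[0,10,0,0,0,0],[0,18,0,0,0,0],[0,30,-20,0,0,0],[0,30,-50,0,0,0],[0,80,-50,0,0,0],[0,120,-50,0,0,0],[0,120,-50,0,0,0],[0,120,-50,0,0,0]]])

```text
time: 25.75
position: [0.5525, 0.1525, 0.1912]
tool_rot: [0.011, 1.0, -0.0, -0.0]
ft_force: [0.2, -0.8, 0.3]
grip_width: 0.0005
```

```bash
python3 chk.py blue 180
```

```text
blue ('centre', array([-81.,   3.]), 'size', array([98., 41.]), 'ang', -0.5, 'n', 310)
deck [ 0.6297 -0.0416  0.1649]
[307.1 162.6] 11 [0.745  0.0874 0.0952] 0.173 48.2
[371.4 165.1] 17 [ 0.7435 -0.1443  0.0945] 0.1533 -42.0
[304.  226.7] 7 [0.5157 0.0925 0.097 ] 0.1761 130.4
[368.5 229.8] 10 [ 0.5099 -0.1369  0.0936] 0.1531 -141.5
```

Blue moved from 7.4 to 3.0 mm. The push force stayed flat at about 2 N, so it was still sliding and had not reached the wall. Push further, until the force rises.

```bash
python3 - <<'E'
from h import *
plan((*sw(-82,85),.19,88.6),(*sw(-82,85),.126,88.6),(*sw(-82,70),.126,88.6))
E
```

```text
row [  1. -92.   1.] rz 0.01 rows 4 q6 -1.44 reach 0.553
row [  1. -92.  65.] rz 0.01 rows 3 q6 -1.44 reach 0.553
row [   1. -107.   65.] rz 0.01 rows 2 q6 -1.47 reach 0.551
th 88.66 pos [0.5526 0.1515 0.1911] tilt 0.04 f [-0.1  0.6  0.9] grip 0.0007 t 25.8
```

carry_out(rows=[[[1,-45,0,0,0,0],[1,-90,0,0,0,0],[1,-90,0,0,0,0],[1,-90,35,0,0,0],[1,-90,65,0,0,0],[1,-90,65,0,0,0],[1,-98,65,0,0,0],[1,-105,65,0,0,0],[1,-110,64,0,0,0],[1,-113,62,0,0,0],[1,-116,60,0,0,0],[1,-119,58,0,0,0],[1,-119,58,0,0,0]]])

```text
time: 27.1
position: [0.5486, 0.0324, 0.1336]
tool_rot: [0.012, 1.0, 0.0, -0.0]
ft_force: [-1.0, 2.1, 0.2]
grip_width: 0.0004
```

carry_out(rows=[[[0,-1.5,-1,0,0,0],[0,-3,-2,0,0,0],[0,-4,-2.5,0,0,0],[0,-4,-2.5,0,0,0]]])

```text
time: 27.5
position: [0.5473, 0.0292, 0.1352]
tool_rot: [0.012, 1.0, 0.001, -0.002]
ft_force: [-2.0, 4.8, -1.7]
grip_width: 0.0008
```

carry_out(rows=[[[0,-1.5,-1,0,0,0],[0,-3,-2,0,0,0],[0,-4,-2.5,0,0,0],[0,-4,-2.5,0,0,0]]])

```text
time: 27.9
position: [0.5461, 0.0259, 0.1374]
tool_rot: [0.012, 1.0, 0.001, -0.003]
ft_force: [-3.8, 6.7, -1.3]
grip_width: 0.0004
```

carry_out(rows=[[[0,-1.5,-1,0,0,0],[0,-3,-2,0,0,0],[0,-4,-2.5,0,0,0],[0,-4,-2.5,0,0,0]]])

```text
time: 28.3
position: [0.545, 0.0226, 0.1396]
tool_rot: [0.013, 1.0, 0.002, -0.005]
ft_force: [-3.8, 8.3, -0.6]
grip_width: 0.0007
```

carry_out(rows=[[[0,3,0,0,0,0],[0,6,0,0,0,0],[0,9,0,0,0,0],[0,12,0,0,0,0],[0,15,0,0,0,0],[0,18,0,0,0,0],[0,22,0,0,0,0],[0,30,0,0,0,0],[0,45,0,0,0,0],[0,45,-50,0,0,0],[0,90,-50,0,0,0],[0,130,-50,0,0,0],[0,130,-50,0,0,0]]])

```text
time: 29.6
position: [0.5515, 0.1554, 0.1913]
tool_rot: [0.01, 1.0, 0.001, 0.001]
ft_force: [-0.1, 0.1, 0.6]
grip_width: 0.0007
```

```bash
python3 chk.py blue 180; python3 - <<'E'
from h import *
plan((*sw(-150,0),.19,88.6),(*sw(-150,0),.126,88.6),(*sw(-113.5,0),.126,88.6))
E
```

```text
blue ('centre', array([-81. ,   2.6]), 'size', array([98., 41.]), 'ang', -0.4, 'n', 311)
deck [ 0.6288 -0.0411  0.1654]
[307.1 162.6] 11 [0.745  0.0874 0.0956] 0.1732 47.9
[371.5 165.1] 17 [ 0.7438 -0.1465  0.0937] 0.1559 -42.5
[303.8 226.8] 6 [0.5157 0.0926 0.0942] 0.1752 130.2
[368.5 229.8] 10 [ 0.5099 -0.1363  0.0941] 0.1524 -141.3
row [  68. -178.    1.] rz 0.03 rows 6 q6 -1.6 reach 0.48
row [  68. -178.   65.] rz 0.03 rows 3 q6 -1.6 reach 0.48
row [  32. -179.   65.] rz 0.03 rows 2 q6 -1.59 reach 0.517
th 88.86 pos [0.5513 0.1533 0.1909] tilt 0.03 f [0.6 0.2 0.1] grip 0.0009 t 29.6
```

With force on the wall (8 N) the camera now reads +2.6 mm. To see whether that is bias, I'll overlay the predicted flush outline and the wall outline on both views.

```bash
cat > ov.py <<'E'
from h import *
import sys
def ov(fn,a0=180,Sx=.6305,Sy=-.0270,yaw=-1.4,win=34):
    out=[];k=10 if win<30 else 8
    y=np.radians(yaw);R=lambda t:np.array([[np.cos(t),-np.sin(t)],[np.sin(t),np.cos(t)]])
    def P(c,x,yy,z): 
        d=R(y)@R(np.radians(a0-180))@np.array([x,yy])/1000;return pix(c,[Sx+d[0],Sy+d[1],z])
    for n in("top","side"):
        c=robot.camera(n);o=P(c,-82,-10,.08);u0,v0=int(o[0])-win//2-3,int(o[1])-win//2
        w=win+10;im=cv2.resize(c["color"][v0:v0+w,u0:u0+w,::-1],None,fx=400//w,fy=400//w,interpolation=cv2.INTER_CUBIC);k=400//w
        for box,z,col in(((-104,-60,-50,50),.095,(0,0,255)),((-104,-60,-56,-50),.077,(0,200,0)),((-60,-54,-50,50),.077,(0,200,0))):
            q=np.array([P(c,*p,z) for p in((box[0],box[2]),(box[1],box[2]),(box[1],box[3]),(box[0],box[3]))])
            cv2.polylines(im,[np.round(((q+.5-[u0,v0])*k)).astype(int)],True,col,1)
        out.append(im)
    cv2.imwrite(fn,np.hstack(out))
if __name__=="__main__":ov(sys.argv[1],float(sys.argv[2]))
E
python3 ov.py pics/o6.png 180
```

```text
(no output)
```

View pics/o6.png

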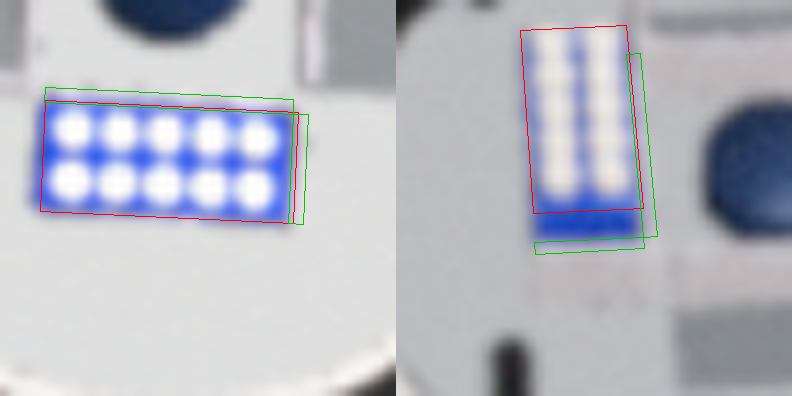

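The overlay agrees within about half a pixel (1.5–2 mm), which is inside the calibration error: in the left view the right end meets the wall at (295,165), and in the right view it sits at the wall at (590,235). Final back-wall push next.

carry_out(rows=[[[34,-45,0,0,0,0],[68,-90,0,0,0,0],[68,-135,0,0,0,0],[68,-178,0,0,0,0],[68,-178,0,0,0,0],[68,-178,30,0,0,0],[68,-178,65,0,0,0],[68,-178,65,0,0,0],[55,-178,65,0,0,0],[45,-178,65,0,0,0],[38,-178,64,0,0,0],[34,-178,63,0,0,0],[31,-178,62,0,0,0],[31,-178,62,0,0,0],[31,-178,62,0,0,0]]], fingers=0.5)

```text
time: 31.25
position: [0.5148, -0.0266, 0.1289]
tool_rot: [0.012, 1.0, 0.0, -0.002]
ft_force: [-5.4, -1.0, 4.0]
grip_width: 0.0434
```

carry_out(rows=[[[3,0,0,0,0,0],[10,0,0,0,0,0],[20,0,0,0,0,0],[20,0,-30,0,0,0],[40,-30,-64,0,0,0],[50,-70,-64,0,0,0],[30,-110,-64,0,0,0],[10,-120,-64,0,0,0],[10,-120,-64,0,0,0],[10,-120,-64,0,0,0]]], fingers=0.45)

```text
time: 32.25
position: [0.5025, -0.1462, 0.1924]
tool_rot: [0.013, 1.0, 0.0, -0.001]
ft_force: [-0.8, 0.3, -1.2]
grip_width: 0.039
```

```bash
sed -i 's/^S=np.array.*/S=np.array([.6300,-.0273]);YAW=np.radians(-1.4)/' h.py; python3 - <<'E'
from h import *
W=[(*sw(-116.7,-116.7),.20,None),(*sw(-116.7,-116.7),.132,None)]
for a in range(-40,51,5):
    t=np.radians(a);W.append((*sw(-165*np.cos(t),165*np.sin(t)),.132,None))
plan(*W)
E
```

```text
row [-8.  5. -8.] rz 0.0 rows 2 q6 -1.82 reach 0.53
row [-8.  5. 60.] rz 0.0 rows 3 q6 -1.82 reach 0.53
row [ 2. 16. 60.] rz 0.0 rows 2 q6 -1.8 reach 0.518
row [11. 27. 60.] rz 0.0 rows 2 q6 -1.78 reach 0.507
row [18. 39. 60.] rz 0.0 rows 2 q6 -1.76 reach 0.497
row [25. 52. 60.] rz 0.0 rows 2 q6 -1.74 reach 0.488
row [31. 65. 60.] rz 0.0 rows 2 q6 -1.71 reach 0.48
row [35. 79. 60.] rz 0.0 rows 2 q6 -1.69 reach 0.474
row [38. 93. 60.] rz 0.0 rows 2 q6 -1.66 reach 0.47
row [ 40. 108.  60.] rz 0.0 rows 2 q6 -1.63 reach 0.467
row [ 41. 122.  60.] rz 0.0 rows 2 q6 -1.6 reach 0.466
row [ 40. 136.  60.] rz 0.0 rows 2 q6 -1.56 reach 0.466
row [ 38. 151.  60.] rz 0.0 rows 2 q6 -1.53 reach 0.468
row [ 35. 165.  60.] rz 0.0 rows 2 q6 -1.5 reach 0.472
row [ 31. 178.  60.] rz 0.0 rows 2 q6 -1.48 reach 0.478
row [ 25. 192.  60.] rz 0.0 rows 2 q6 -1.45 reach 0.484
row [ 19. 204.  60.] rz 0.0 rows 2 q6 -1.43 reach 0.493
row [ 11. 217.  60.] rz 0.0 rows 2 q6 -1.4 reach 0.502
row [  2. 228.  60.] rz 0.0 rows 2 q6 -1.39 reach 0.513
row [ -8. 239.  60.] rz 0.0 rows 2 q6 -1.37 reach 0.524
row [-18. 248.  60.] rz 0.0 rows 2 q6 -1.36 reach 0.537
th 88.56 pos [ 0.5025 -0.1462  0.1924] tilt 0.1 f [-0.8  0.3 -1.2] grip 0.039 t 32.2
```

Blue is re-seated at x=0.5148, the same contact as before. Now grip the front-right post lightly and sweep it 90° clockwise.

carry_out(rows=[[[-8,5,0,0,0,0],[-8,5,0,0,0,0],[-8,5,30,0,0,0],[-8,5,60,0,0,0],[-8,5,60,0,0,0],[-8,5,60,0,0,0]]])

```text
time: 32.85
position: [0.5112, -0.1409, 0.1326]
tool_rot: [0.012, 1.0, 0.0, -0.001]
ft_force: [0.6, -0.1, 1.0]
grip_width: 0.0393
```

carry_out(rows=[[[0,0,0,0,0,0],[0,0,0,0,0,0],[0,0,0,0,0,0],[0,0,0,0,0,0],[0,0,0,0,0,0]]], fingers=0, grip_force=10)

```text
time: 33.35
position: [0.5122, -0.142, 0.1336]
tool_rot: [0.012, 1.0, -0.0, 0.001]
ft_force: [0.2, -0.2, 6.3]
grip_width: 0.0176
```

carry_out(rows=[[[5,5,0,0,0,0],[10,11,0,0,0,0],[19,22,0,0,0,0],[26,34,0,0,0,0],[33,47,0,0,0,0],[39,60,0,0,0,0],[43,74,0,0,0,0],[46,88,0,0,0,0],[48,103,0,0,0,0],[49,117,0,0,0,0],[48,131,0,0,0,0],[46,146,0,0,0,0],[43,160,0,0,0,0],[39,173,0,0,0,0],[33,187,0,0,0,0],[27,199,0,0,0,0],[19,212,0,0,0,0],[10,223,0,0,0,0],[0,234,0,0,0,0],[0,234,0,0,0,0]]])

```text
time: 35.35
position: [0.5179, 0.0937, 0.1325]
tool_rot: [0.012, 1.0, 0.0, -0.001]
ft_force: [-1.5, 1.3, 1.1]
grip_width: 0.018
```

carry_out(rows=[[[0,0,0,0,0,0],[0,0,0,0,0,0],[0,0,0,0,0,0],[0,0,0,0,0,0]]])

```text
time: 35.75
position: [0.5163, 0.0921, 0.1325]
tool_rot: [0.013, 1.0, 0.0, -0.001]
ft_force: [-1.8, 4.0, -0.4]
grip_width: 0.0177
```

carry_out(rows=[[[0,0,0,0,0,0],[0,0,0,0,0,0],[0,0,0,0,0,0],[0,0,0,0,0,0],[0,0,-40,0,0,0],[0,0,-75,0,0,0],[40,0,-75,0,0,0],[70,0,-75,0,0,0],[70,0,-75,0,0,0]]], fingers=0.45)

```text
time: 36.65
position: [0.4421, 0.0943, 0.2077]
tool_rot: [0.012, 1.0, 0.0, -0.003]
ft_force: [0.7, 0.2, -0.2]
grip_width: 0.0393
```

```bash
python3 chk.py blue 90; python3 - <<'E'
from h import *
c=robot.camera("top")
for n in('orange','purple'):print(n,rack_pose(c,n))
r=rack_pose(c,'orange')
if r: x,y,a=r[:3];plan((x,y,.205,a+90),(x,y,.086,a+90))
E
```

```text
blue ('centre', array([-82.2,   3.5]), 'size', array([98., 40.]), 'ang', -1.9, 'n', 300)
deck [ 0.6309 -0.0274  0.1762]
[307.1 162.6] 11 [0.7451 0.0875 0.094 ] 0.162 45.1
[371.4 165.3] 16 [ 0.7438 -0.1453  0.0921] 0.1633 -46.2
[304.  226.7] 7 [0.5156 0.0925 0.0953] 0.1663 133.9
[368.5 229.8] 10 [ 0.5099 -0.137   0.0928] 0.1633 -137.8
orange (0.43533648681640624, 0.276538330078125, np.float32(-19.698196), np.float64(0.0614), 99, 42)
purple (0.6277537231445313, 0.2753174438476563, np.float32(1.2527161), np.float64(0.0614), 93, 37)
row [ 17. 182.   3.] rz 2.29 rows 6 q6 -0.66 reach 0.516
row [ 17. 182. 122.] rz 2.29 rows 4 q6 -0.66 reach 0.516
th 88.58 pos [0.4475 0.0939 0.2081] tilt 0.08 f [0.7 0.4 0.8] grip 0.0395 t 36.8
```

```bash
cat > fit.py <<'E'
from h import *
from scipy.optimize import minimize
K=4
def softmask(c,name,box):
    u0,v0,u1,v1=box;im=cv2.resize(c["color"][v0:v1,u0:u1],None,fx=K,fy=K,interpolation=cv2.INTER_LINEAR)
    H=cv2.cvtColor(im,cv2.COLOR_RGB2HSV);a,b=HUE[name]
    m=((H[...,0]>=a-6)&(H[...,0]<=b+6)&(H[...,1]>90)).astype(np.uint8)
    N,l,s,_=cv2.connectedComponentsWithStats(m);m=(l==1+np.argmax(s[1:,4])).astype(np.uint8)
    cn=max(cv2.findContours(m,cv2.RETR_EXTERNAL,cv2.CHAIN_APPROX_NONE)[0],key=cv2.contourArea)
    o=np.zeros_like(m);cv2.fillPoly(o,[cv2.convexHull(cn)],1);return o
def render(c,x,y,a,z0,box,shape):
    o=np.zeros(shape,np.uint8);ca,sa=np.cos(a),np.sin(a)
    def hull(L,Wd,z1,z2):
        q=[pix(c,[x+ca*i*L/2-sa*j*Wd/2,y+sa*i*L/2+ca*j*Wd/2,z]) for i in(-1,1) for j in(-1,1) for z in(z1,z2)]
        q=(np.array(q)+.5-box[:2])*K-.5
        return cv2.convexHull(q.astype(np.float32))
    cv2.fillPoly(o,[np.round(hull(.1,.044,z0,z0+.05)*16).astype(np.int32)],1,shift=4);return o
def fit(c,name,x,y,a,z0,r=28):
    p=pix(c,[x,y,z0+.04]).astype(int);box=np.array([p[0]-r,p[1]-r,p[0]+r,p[1]+r]);M=softmask(c,name,box)
    f=lambda q:np.sum(M!=render(c,x+q[0]/1000,y+q[1]/1000,a+q[2]/50,z0,box,M.shape))
    best=min((minimize(f,s,method="Nelder-Mead",options=dict(initial_simplex=np.array(s)+np.array([[0,0,0],[4,0,0],[0,4,0],[0,0,3]]),xatol=.02)) for s in([0,0,0],[2,-2,1],[-2,2,-1])),key=lambda o:o.fun)
    q=best.x;return x+q[0]/1000,y+q[1]/1000,np.degrees(a+q[2]/50),int(best.fun),int(M.sum())
def bayfit(c,name,a0):
    t=np.radians(a0-180);d=np.array([[np.cos(t),-np.sin(t)],[np.sin(t),np.cos(t)]])@np.array([-82,0]);p=sw(*d)
    X=fit(c,name,*p,YAW+t+np.pi/2,.045)
    R=np.array([[np.cos(YAW+t),-np.sin(YAW+t)],[np.sin(YAW+t),np.cos(YAW+t)]])
    b=R.T@(np.array(X[:2])-S)*1000;return b.round(1),round(X[2]-np.degrees(YAW+t)-90,2),X[3:]
if __name__=="__main__":
    import sys
    c=robot.camera("top")
    for n,a in zip(sys.argv[1::2],sys.argv[2::2]):print(n,bayfit(c,n,float(a)))
E
sed -i 's/^S=np.array.*/S=np.array([.6310,-.0273]);YAW=np.radians(-1.4)/' h.py
python3 fit.py blue 90
python3 - <<'E'
from fit import *
c=dict(np.load("top0.npz"))
for n,p in dict(blue=(.537,.42,-12.3),orange=(.4354,.2762,-20),purple=(.6277,.2745,0)).items():print(n,fit(c,n,p[0],p[1],np.radians(p[2]),.001))
import ov;ov.ov("pics/o7.png",90,.631,-.0273)
E
```

```text
blue (array([-84. ,  -1.4]), np.float64(3.44), (8620, 2847))
blue (np.float64(0.5371054734670541), np.float64(0.42199420898951406), np.float64(-12.451552057310918), 154, 6963)
orange (np.float64(0.434192695473251), np.float64(0.27910586419753086), np.float64(-20.666240275665242), 617, 5672)
purple (np.float64(0.6277), np.float64(0.2785), np.float64(0.0), 2899, 3344)
```

View pics/o7.png

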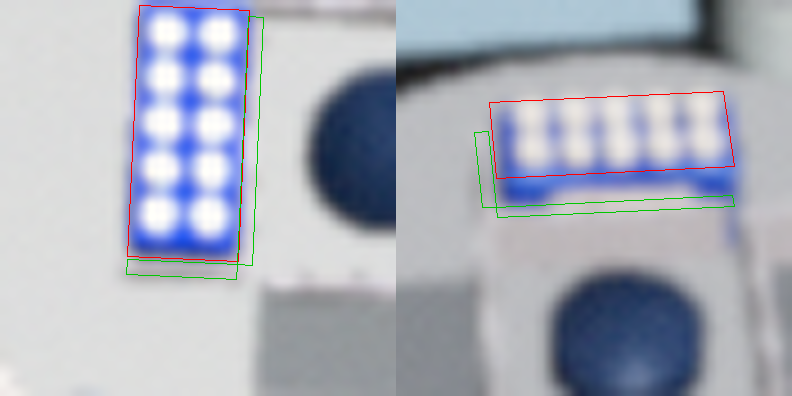

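```bash
python3 - <<'E'
s=open('fit.py').read()
a=s.index("    m=((H[");b=s.index("    cn=max")
s=s[:a]+'''    m=((np.abs(H[...,0].astype(int)-(a+b)//2)<=16)&(H[...,1]>100)).astype(np.uint8)
    m=cv2.morphologyEx(m,cv2.MORPH_CLOSE,np.ones((9,9)));N,l,s,ce=cv2.connectedComponentsWithStats(m)
    k=[i for i in range(1,N) if s[i,4]>600];i=min(k,key=lambda i:np.hypot(*(ce[i]-np.array(m.shape[::-1])/2)));m=(l==i).astype(np.uint8)
'''+s[b:]
open('fit.py','w').write(s)
E
python3 - <<'E'
from fit import *
c=dict(np.load("top0.npz"))
for n,p in dict(blue=(.537,.42,-12.3),orange=(.4354,.2762,-20),purple=(.6277,.2745,0)).items():print(n,fit(c,n,p[0],p[1],np.radians(p[2]),.001))
for i in range(3):
    c=robot.camera("top");print(bayfit(c,"blue",90))
print(fit(c,'orange',.4354,.2764,np.radians(-20),.001))
E
```

```text
blue (np.float64(0.5368759502171926), np.float64(0.42168544000533453), np.float64(-12.340197402657886), 257, 6709)
orange (np.float64(0.43453425925925926), np.float64(0.28001944444444443), np.float64(-20.74404935895461), 764, 5550)
purple (np.float64(0.6277), np.float64(0.2785), np.float64(0.0), 3096, 3147)
(array([-80.8,   4. ]), np.float64(0.47), (494, 5270))
(array([-81.5,   3.8]), np.float64(0.93), (483, 5297))
(array([-81.8,   2. ]), np.float64(-0.18), (491, 5291))
(np.float64(0.4351119341563786), np.float64(0.2785838134430727), np.float64(-18.455607589256424), 784, 5561)
```

Blue is about 2–3 mm off the side wall, too close to the 4 mm limit to trust. I'll turn the carousel back one click and re-seat blue by gripping its top 15 mm, above the fence, and drawing it into the corner. The other racks get the same method.

```bash
python3 - <<'E'
from h import *
W=[(*sw(-116.7,116.7),.208,88.6),(*sw(-116.7,116.7),.133,88.6)]
plan(*W)
E
```

```text
row [-69.   0.  -0.] rz -0.0 rows 3 q6 -1.37 reach 0.525
row [-69.   0.  75.] rz -0.0 rows 3 q6 -1.37 reach 0.525
th 88.57 pos [0.4484 0.0938 0.2076] tilt 0.04 f [ 0.2  0.1 -0.2] grip 0.0389 t 37.0
```

carry_out(rows=[[[-35,0,0,0,0,0],[-69,0,0,0,0,0],[-69,0,0,0,0,0],[-69,0,40,0,0,0],[-69,0,75,0,0,0],[-69,0,75,0,0,0],[-69,0,75,0,0,0]]], fingers=0.45)

```text
time: 37.75
position: [0.5159, 0.0922, 0.1324]
tool_rot: [0.012, 1.0, 0.0, -0.001]
ft_force: [-0.1, 0.3, 0.4]
grip_width: 0.0392
```

carry_out(rows=[[[0,0,0,0,0,0],[0,0,0,0,0,0],[0,0,0,0,0,0],[0,0,0,0,0,0],[0,0,0,0,0,0]]], fingers=0, grip_force=10)

```text
time: 38.25
position: [0.5171, 0.0922, 0.1339]
tool_rot: [0.012, 1.0, -0.0, 0.001]
ft_force: [-0.6, -0.0, 6.7]
grip_width: 0.0179
```

carry_out(rows=[[[5,-5,0,0,0,0],[10,-11,0,0,0,0],[19,-22,0,0,0,0],[27,-35,0,0,0,0],[33,-47,0,0,0,0],[39,-61,0,0,0,0],[43,-74,0,0,0,0],[46,-88,0,0,0,0],[48,-103,0,0,0,0],[49,-117,0,0,0,0],[48,-131,0,0,0,0],[46,-146,0,0,0,0],[43,-160,0,0,0,0],[39,-174,0,0,0,0],[33,-187,0,0,0,0],[26,-200,0,0,0,0],[19,-212,0,0,0,0],[10,-223,0,0,0,0],[1,-234,0,0,0,0],[1,-234,0,0,0,0]]])

```text
time: 40.25
position: [0.5118, -0.1434, 0.1329]
tool_rot: [0.013, 1.0, -0.001, 0.002]
ft_force: [0.8, -0.5, 6.3]
grip_width: 0.0177
```

carry_out(rows=[[[0,0,0,0,0,0],[0,0,0,0,0,0],[0,0,0,0,0,0],[0,0,0,0,0,0],[0,0,0,0,0,0],[0,0,-40,0,0,0],[0,0,-75,0,0,0],[0,0,-75,0,0,0]]], fingers=0.8)

```text
time: 41.05
position: [0.512, -0.1427, 0.2117]
tool_rot: [0.012, 1.0, -0.002, 0.004]
ft_force: [0.3, 0.2, 0.2]
grip_width: 0.0675
```

```bash
python3 chk.py blue 180;python3 fit.py blue 180; python3 fit.py blue 180; python3 - <<'E'
from h import *
plan((*sw(-82,2),.208,-1.4),(*sw(-82,2),.151,-1.4))
E
```

```text
blue ('centre', array([-82.4,   3.7]), 'size', array([96., 41.]), 'ang', -0.1, 'n', 273)
deck [ 0.6383 -0.0194  0.1682]
[307.5 162.5] 12 [0.747  0.0856 0.0952] 0.1512 44.0
[371.7 165.4] 17 [ 0.7432 -0.1466  0.0954] 0.1649 -50.5
[304.  226.5] 6 [0.5173 0.0925 0.0981] 0.1648 137.2
blue (array([-81.2,   5.1]), np.float64(1.88), (2759, 3081))
blue (array([-83.3,   4.3]), np.float64(-2.72), (2729, 3092))
row [-37. 119.  -0.] rz 11.25 rows 12 q6 -0.02 reach 0.55
row [-37. 119.  57.] rz 11.25 rows 3 q6 -0.02 reach 0.55
th 88.58 pos [ 0.5092 -0.1414  0.2075] tilt 0.04 f [0.1 0.3 0.7] grip 0.069 t 41.2
```

carry_out(rows=[[[-3,11,0,0,0,1.05],[-7,22,0,0,0,2.1],[-10,33,0,0,0,3.15],[-14,44,0,0,0,4.2],[-17,55,0,0,0,5.25],[-21,66,0,0,0,6.3],[-24,77,0,0,0,7.35],[-28,88,0,0,0,8.4],[-31,99,0,0,0,9.45],[-35,110,0,0,0,10.5],[-37,119,0,0,0,11.25],[-37,119,0,0,0,11.25],[-37,119,30,0,0,11.25],[-37,119,55,0,0,11.25],[-37,119,55,0,0,11.25],[-37,119,55,0,0,11.25]]], fingers=0.68)

```text
time: 42.8
position: [0.5489, -0.0239, 0.152]
tool_rot: [0.715, 0.699, -0.001, -0.001]
ft_force: [-0.0, 0.1, -0.4]
grip_width: 0.0592
```

```bash
python3 - <<'E'
from h import *
plan((*sw(-82,0),.151,-1.4))
E
```

```text
row [-1.  0.  1.] rz 0.0 rows 2 q6 -0.02 reach 0.55
th -1.36 pos [ 0.5489 -0.0239  0.152 ] tilt 0.15 f [-0.   0.1 -0.4] grip 0.0592 t 42.8
```

carry_out(rows=[[[0,0,0,0,0,0],[0,0,0,0,0,0],[0,0,0,0,0,0],[0,0,0,0,0,0]]], fingers=0, grip_force=25)

```text
time: 43.2
position: [0.5481, -0.0236, 0.1536]
tool_rot: [0.716, 0.698, -0.001, -0.001]
ft_force: [-4.8, -0.8, 6.1]
grip_width: 0.0442
```

carry_out(rows=[[[0,0,-1,0,0,0],[0,0,-2,0,0,0],[-2,0,-2,0,0,0],[-4,0,-2,0,0,0],[-6,0,-2,0,0,0],[-7,0,-2,0,0,0],[-7,0,-2,0,0,0]]])

```text
time: 43.9
position: [0.5478, -0.0287, 0.154]
tool_rot: [0.715, 0.699, -0.0, -0.003]
ft_force: [-3.8, 8.0, -4.6]
grip_width: 0.0439
```

carry_out(rows=[[[1,0,0,0,0,0],[2,0,1,0,0,0],[2,0,2,0,0,0],[2,0,3,0,0,0],[2,0,3,0,0,0]]])

```text
time: 44.4
position: [0.5478, -0.0278, 0.1536]
tool_rot: [0.715, 0.699, -0.001, -0.002]
ft_force: [-9.7, 4.2, 14.0]
grip_width: 0.0437
```

carry_out(rows=[[[0,0,0,0,0,0],[0,0,0,0,0,0],[0,0,0,0,0,0],[0,0,-20,0,0,0],[0,0,-60,0,0,0],[0,-50,-60,0,0,0],[0,-100,-60,0,0,0],[0,-120,-60,0,0,0],[0,-120,-60,0,0,0]]], fingers=0.68)

```text
time: 45.3
position: [0.4273, -0.0254, 0.2121]
tool_rot: [0.716, 0.698, -0.0, -0.0]
ft_force: [0.1, -0.6, -0.4]
grip_width: 0.0588
```

```bash
python3 - <<'E'
from fit import *
import samp
for i in range(3):
    c=robot.camera("top");print(bayfit(c,"blue",180))
f,p,r=samp.sampler(c);print(f.round(4));[print(*q) for q in p]
W=cloud(c);d=(W[...,:2]-S)@np.array([[np.cos(YAW),-np.sin(YAW)],[np.sin(YAW),np.cos(YAW)]])*1000
cv2.imwrite("pics/t8.png",cv2.resize(c["color"][180:240,300:380,::-1],(800,600),interpolation=cv2.INTER_CUBIC))
plan((*sw(-150,0),.19,88.6),(*sw(-150,0),.128,88.6),(*sw(-113.5,0),.128,88.6))
E
```

```text
(array([-84.2,   0.6]), np.float64(0.08), (268, 5690))
(array([-83.4,   1. ]), np.float64(1.18), (476, 5370))
(array([-81.5,  -0.2]), np.float64(2.24), (632, 5205))
[ 0.6345 -0.0257  0.1735]
[307.1 162.8] 12 [0.745  0.0874 0.0925] 0.1581 45.7
[371.5 165.1] 17 [ 0.7438 -0.1471  0.092 ] 0.1633 -48.0
[304.1 226.9] 8 [0.5156 0.0925 0.0968] 0.1676 135.2
[368.5 229.8] 10 [ 0.5099 -0.137   0.0927] 0.1671 -138.2
row [ 4. 49. 22.] rz -11.26 rows 12 q6 -1.6 reach 0.482
row [ 4. 49. 84.] rz -11.26 rows 3 q6 -1.6 reach 0.482
row [ 4. 85. 84.] rz -11.26 rows 2 q6 -1.59 reach 0.518
th -1.44 pos [ 0.4324 -0.0267  0.2124] tilt 0.33 f [ 0.7  1.  -0.6] grip 0.0592 t 45.5
```

View pics/t8.png

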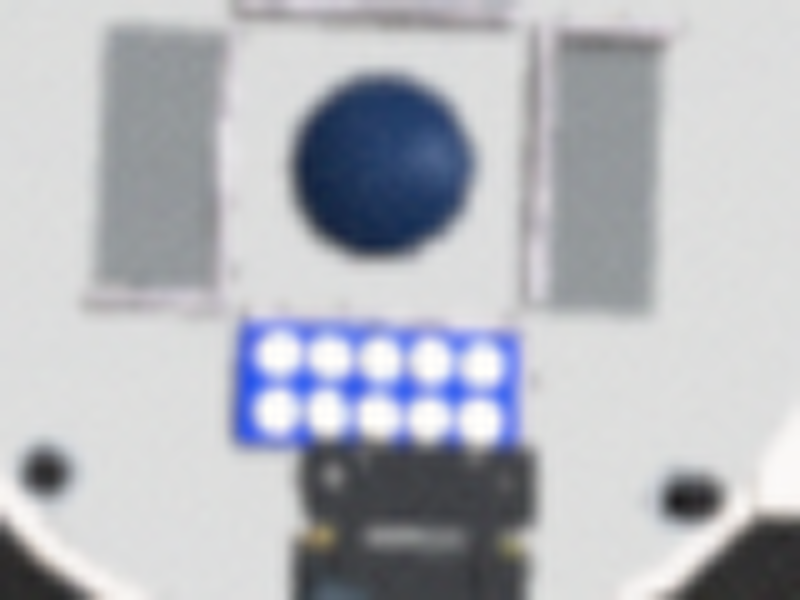

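Blue now meets the side wall: its right end is at (520,385) and the fit gives y≈0.5 mm. A square-up push against the back wall, then turn.

carry_out(rows=[[[4,20,5,0,0,-1.05],[4,30,10,0,0,-2.1],[4,49,22,0,0,-3.15],[4,49,22,0,0,-4.2],[4,49,22,0,0,-5.25],[4,49,22,0,0,-6.3],[4,49,22,0,0,-7.35],[4,49,22,0,0,-8.4],[4,49,22,0,0,-9.45],[4,49,22,0,0,-10.5],[4,49,40,0,0,-11.26],[4,49,84,0,0,-11.26],[4,49,84,0,0,-11.26],[4,60,84,0,0,-11.26],[4,70,84,0,0,-11.26],[4,76,83,0,0,-11.26],[4,80,82,0,0,-11.26],[4,83,81,0,0,-11.26],[4,85,80,0,0,-11.26],[4,85,80,0,0,-11.26]]], fingers=0.5)

```text
time: 47.45
position: [0.5145, -0.0238, 0.1322]
tool_rot: [0.012, 1.0, -0.0, 0.0]
ft_force: [-0.0, -0.0, 0.3]
grip_width: 0.0435
```

carry_out(rows=[[[-1,0,0,0,0,0],[-2,0,0,0,0,0],[-2,0,0,0,0,0]]])

```text
time: 47.75
position: [0.515, -0.0236, 0.1316]
tool_rot: [0.012, 1.0, 0.0, -0.002]
ft_force: [-5.0, -0.4, 4.6]
grip_width: 0.0436
```

carry_out(rows=[[[3,0,0,0,0,0],[10,0,0,0,0,0],[20,0,0,0,0,0],[20,0,-30,0,0,0],[40,-30,-64,0,0,0],[50,-70,-64,0,0,0],[30,-110,-64,0,0,0],[10,-120,-64,0,0,0],[10,-120,-64,0,0,0],[10,-120,-64,0,0,0]]], fingers=0.45)

```text
time: 48.75
position: [0.5028, -0.1432, 0.1954]
tool_rot: [0.012, 1.0, 0.0, -0.001]
ft_force: [-0.6, 0.1, -0.1]
grip_width: 0.0393
```

```bash
python3 - <<'E'
from fit import *
for i in range(3):
    c=robot.camera("top");print(bayfit(c,"blue",180))
print(rack_pose(c,'orange'),rack_pose(c,'purple'))
plan((*sw(-117.5,-117.5),.20,88.6),(*sw(-117.5,-117.5),.132,88.6))
E
```

```text
(array([-81.4,  -0.1]), np.float64(2.28), (1359, 4478))
(array([-81.4,  -0.1]), np.float64(2.35), (1343, 4494))
(array([-81.4,  -0.1]), np.float64(2.28), (1334, 4503))
(0.43530032348632813, 0.2760052490234375, np.float32(-20.603119), np.float64(0.0608), 99, 41) (0.6279125366210937, 0.27446914672851563, np.float32(-0.52874756), np.float64(0.0607), 93, 37)
row [-8.  0. -5.] rz 0.02 rows 2 q6 -1.82 reach 0.53
row [-8.  0. 63.] rz 0.02 rows 3 q6 -1.82 reach 0.53
th 88.72 pos [ 0.5023 -0.1421  0.1953] tilt 0.15 f [ 0.1 -0.2  0.2] grip 0.039 t 48.9
```

carry_out(rows=[[[-8,1,0,0,0,0],[-8,1,0,0,0,0],[-8,1,30,0,0,0],[-8,1,62,0,0,0],[-8,1,62,0,0,0],[-8,1,62,0,0,0]]])

```text
time: 49.5
position: [0.5117, -0.1424, 0.1336]
tool_rot: [0.011, 1.0, 0.0, -0.001]
ft_force: [0.8, -1.0, 0.1]
grip_width: 0.039
```

carry_out(rows=[[[0,0,0,0,0,0],[0,0,0,0,0,0],[0,0,0,0,0,0],[0,0,0,0,0,0],[0,0,0,0,0,0]]], fingers=0, grip_force=10)

```text
time: 50.0
position: [0.5127, -0.1429, 0.1347]
tool_rot: [0.012, 1.0, -0.0, 0.001]
ft_force: [1.0, 1.8, 5.5]
grip_width: 0.0176
```

carry_out(rows=[[[5,5,0,0,0,0],[10,11,0,0,0,0],[19,22,0,0,0,0],[26,34,0,0,0,0],[33,47,0,0,0,0],[39,60,0,0,0,0],[43,74,0,0,0,0],[46,88,0,0,0,0],[48,103,0,0,0,0],[49,117,0,0,0,0],[48,131,0,0,0,0],[46,146,0,0,0,0],[43,160,0,0,0,0],[39,173,0,0,0,0],[33,187,0,0,0,0],[27,199,0,0,0,0],[19,212,0,0,0,0],[10,223,0,0,0,0],[0,234,0,0,0,0],[0,234,0,0,0,0]]])

```text
time: 52.0
position: [0.5179, 0.0928, 0.1334]
tool_rot: [0.011, 1.0, 0.0, -0.0]
ft_force: [-1.3, 2.3, 2.3]
grip_width: 0.0178
```

carry_out(rows=[[[0,0,0,0,0,0],[0,0,0,0,0,0],[0,0,0,0,0,0],[0,0,0,0,0,0],[0,0,0,0,0,0],[0,0,-40,0,0,0],[0,0,-75,0,0,0],[40,0,-75,0,0,0],[70,0,-75,0,0,0],[70,0,-75,0,0,0]]], fingers=0.45)

```text
time: 53.0
position: [0.4416, 0.0931, 0.2086]
tool_rot: [0.012, 1.0, 0.0, -0.004]
ft_force: [-0.0, 0.1, 0.0]
grip_width: 0.039
```

```bash
python3 - <<'E'
from fit import *
import samp
for i in range(2):
    c=robot.camera("top");print(bayfit(c,"blue",90))
f,p,r=samp.sampler(c);print(f.round(4));[print(*q) for q in p]
x,y,a=rack_pose(c,'orange')[:3];print(rack_pose(c,'orange'),rack_pose(c,'purple'))
plan((x,y,.205,a+90),(x,y,.109,a+90))
E
```

```text
(array([-81.8,   2.2]), np.float64(0.5), (512, 5244))
(array([-81.7,   1.6]), np.float64(1.43), (506, 5244))
[ 0.6308 -0.0272  0.176 ]
[307.1 162.6] 11 [0.7449 0.0874 0.0943] 0.1617 45.1
[371.5 165.3] 18 [ 0.7431 -0.1461  0.0933] 0.1636 -46.6
[304.  226.7] 7 [0.5157 0.0925 0.094 ] 0.166 133.9
[368.5 229.8] 10 [ 0.5099 -0.1372  0.093 ] 0.1635 -137.7
(0.43557583618164064, 0.27683746337890625, np.float32(-19.707855), np.float64(0.0609), 99, 43) (0.62753662109375, 0.27438204956054685, np.float32(-0.07740021), np.float64(0.0617), 93, 36)
row [ 16. 184.   4.] rz 2.3 rows 6 q6 -0.66 reach 0.516
row [ 16. 184. 100.] rz 2.3 rows 4 q6 -0.66 reach 0.516
th 88.66 pos [0.4471 0.0927 0.2091] tilt 0.05 f [ 0.9 -0.  -0.8] grip 0.039 t 53.1
```

Blue's offset in the left bay has dropped from about 3.5 mm to about 1.9 mm in the same measurement, so it is now well within limits. Next, orange with the high grasp.

carry_out(rows=[[[8,45,2,0,0,1],[12,90,4,0,0,2],[15,135,4,0,0,2.3],[17,185,4,0,0,2.3],[17,185,4,0,0,2.3],[17,185,4,0,0,2.3],[17,185,4,0,0,2.3],[17,185,4,0,0,2.3],[17,185,40,0,0,2.3],[17,185,80,0,0,2.3],[17,185,101,0,0,2.3],[17,185,101,0,0,2.3],[17,185,101,0,0,2.3]]], fingers=0.9)

```text
time: 54.4
position: [0.4351, 0.2772, 0.1079]
tool_rot: [0.172, 0.985, -0.0, -0.0]
ft_force: [0.3, -0.5, -0.1]
grip_width: 0.0782
```

carry_out(rows=[[[0,0,0,0,0,0],[0,0,0,0,0,0],[0,0,0,0,0,0],[0,0,0,0,0,0],[0,0,0,0,0,0],[0,0,0,0,0,0]]], fingers=0, grip_force=45)

```text
time: 55.0
position: [0.4346, 0.2782, 0.1081]
tool_rot: [0.171, 0.985, 0.0, 0.0]
ft_force: [-0.5, 0.2, 3.1]
grip_width: 0.0433
```

carry_out(rows=[[[0,0,-40,0,0,0],[0,0,-80,0,0,0],[0,0,-115,0,0,0],[0,0,-115,0,0,0],[0,0,-115,0,0,0]]])

```text
time: 55.5
position: [0.4343, 0.2781, 0.2228]
tool_rot: [0.171, 0.985, 0.0, 0.0]
ft_force: [-0.1, -1.1, -2.9]
grip_width: 0.0433
```

```bash
python3 - <<'E'
from h import *
p=sw(-82-6,6)
plan((*p,.222,-1.4),(*p,.156,-1.4))
E
```

```text
row [-203. -243.    1.] rz 8.96 rows 10 q6 -0.01 reach 0.544
row [-203. -243.   67.] rz 8.96 rows 3 q6 -0.01 reach 0.544
th 70.27 pos [0.4343 0.2781 0.2228] tilt 0.02 f [-0.1 -1.1 -2.9] grip 0.0433 t 55.5
```

carry_out(rows=[[[-20,-24,0,0,0,0.9],[-41,-49,0,0,0,1.8],[-61,-73,0,0,0,2.7],[-81,-97,0,0,0,3.6],[-101,-121,0,0,0,4.5],[-122,-146,0,0,0,5.4],[-142,-170,0,0,0,6.3],[-162,-194,0,0,0,7.2],[-183,-219,0,0,0,8.1],[-203,-243,0,0,0,8.96],[-203,-243,0,0,0,8.96],[-203,-243,0,0,0,8.96],[-203,-243,0,0,0,8.96]]])

```text
time: 56.8
position: [0.542, -0.0183, 0.2211]
tool_rot: [0.715, 0.699, -0.001, -0.002]
ft_force: [-0.4, 0.7, -3.1]
grip_width: 0.0435
```

```bash
python3 - <<'E'
from h import *
from fit import *
c=robot.camera("top")
p=sw(-88,6);print(p)
# held rack: block top z
print(fit(c,'orange',*p,YAW+np.pi/2,.115))
plan((*p,.222,-1.4),(*p,.155,-1.4))
E
```

```text
[ 0.54317286 -0.01915176]Traceback (most recent call last):
  File "<stdin>", line 6, in <module>
  File "fit.py", line 20, in fit
    p=pix(c,[x,y,z0+.04]).astype(int);box=np.array([p[0]-r,p[1]-r,p[0]+r,p[1]+r]);M=softmask(c,name,box)
                                                                                    ~~~~~~~~^^^^^^^^^^^^
  File "fit.py", line 9, in softmask
    k=[i for i in range(1,N) if s[i,4]>600];i=min(k,key=lambda i:np.hypot(*(ce[i]-np.array(m.shape[::-1])/2)));m=(l==i).astype(np.uint8)
                                              ~~~^^^^^^^^^^^^^^^^^^^^^^^^^^^^^^^^^^^^^^^^^^^^^^^^^^^^^^^^^^^^^
ValueError: min() iterable argument is empty
```

carry_out(rows=[[[0,0,35,0,0,0],[0,0,60,0,0,0],[0,0,66,0,0,0],[0,0,66,0,0,0],[0,0,66,0,0,0],[0,3,66,0,0,0],[0,5,66,0,0,0],[0,6,66,0,0,0],[0,6,66,0,0,0]]])

```text
time: 57.75
position: [0.5484, -0.019, 0.157]
tool_rot: [0.716, 0.698, -0.001, -0.001]
ft_force: [-4.6, -0.3, 1.0]
grip_width: 0.0438
```

carry_out(rows=[[[-2,0,0,0,0,0],[-4,0,0,0,0,0],[-5,0,0,0,0,0],[-5,0,0,0,0,0]]])

```text
time: 58.15
position: [0.5482, -0.0238, 0.1562]
tool_rot: [0.716, 0.698, -0.001, -0.002]
ft_force: [-4.2, 3.4, -1.8]
grip_width: 0.0434
```

carry_out(rows=[[[-1,0,0,0,0,0],[-2,0,0,0,0,0],[-2,0,0,0,0,0]]])

```text
time: 58.45
position: [0.5481, -0.0258, 0.1561]
tool_rot: [0.716, 0.698, -0.001, -0.002]
ft_force: [-4.0, 3.6, -2.7]
grip_width: 0.0433
```

carry_out(rows=[[[-1,0,0,0,0,0],[-2,0,0,0,0,0],[-2,0,0,0,0,0]]])

```text
time: 58.75
position: [0.5478, -0.0271, 0.156]
tool_rot: [0.716, 0.699, -0.001, -0.002]
ft_force: [-4.5, 5.8, -2.3]
grip_width: 0.0437
```

carry_out(rows=[[[-1,0,0,0,0,0],[-2,0,0,0,0,0],[-2,0,0,0,0,0]]])

```text
time: 59.05
position: [0.5473, -0.0283, 0.1559]
tool_rot: [0.715, 0.699, -0.001, -0.003]
ft_force: [-4.5, 7.6, -1.7]
grip_width: 0.0435
```

carry_out(rows=[[[-1,0,0,0,0,0],[-2,0,0,0,0,0],[-2,0,0,0,0,0]]])

```text
time: 59.35
position: [0.5468, -0.0295, 0.1557]
tool_rot: [0.715, 0.699, -0.001, -0.004]
ft_force: [-4.4, 9.4, -3.0]
grip_width: 0.043
```

carry_out(rows=[[[2,0,0,0,0,0],[3,0,1,0,0,0],[3,0,3,0,0,0],[3,0,5,0,0,0],[3,0,5,0,0,0]]])

```text
time: 59.85
position: [0.5473, -0.0277, 0.1531]
tool_rot: [0.715, 0.699, -0.001, -0.002]
ft_force: [-8.3, 5.4, 12.9]
grip_width: 0.0435
```

carry_out(rows=[[[0,0,0,0,0,0],[0,0,0,0,0,0],[0,0,0,0,0,0],[0,0,-20,0,0,0],[0,0,-60,0,0,0],[0,-50,-60,0,0,0],[0,-100,-60,0,0,0],[0,-140,-60,0,0,0],[0,-140,-60,0,0,0]]], fingers=0.68)

```text
time: 60.75
position: [0.4034, -0.0245, 0.2114]
tool_rot: [0.716, 0.698, -0.002, -0.003]
ft_force: [0.3, -0.4, 0.7]
grip_width: 0.0587
```

```bash
python3 - <<'E'
from fit import *
for i in range(3):
    c=robot.camera("top");print(bayfit(c,"orange",180))
print(bayfit(c,"blue",90))
plan((*sw(-150,0),.19,88.6),(*sw(-150,0),.128,88.6),(*sw(-113.5,0),.128,88.6))
E
python3 chk.py orange 180 blue 90
```

```text
(array([-81.5,  -0.1]), np.float64(0.04), (173, 5720))
(array([-81.9,  -0.2]), np.float64(-0.33), (161, 5718))
(array([-81.9,  -0.2]), np.float64(-0.33), (165, 5712))
(array([-82. ,   1.5]), np.float64(1.79), (501, 5274))
row [ 5. 69. 22.] rz -11.26 rows 12 q6 -1.6 reach 0.482
row [ 5. 69. 84.] rz -11.26 rows 3 q6 -1.6 reach 0.482
row [  5. 106.  84.] rz -11.26 rows 2 q6 -1.59 reach 0.518
th -1.46 pos [ 0.4117 -0.0268  0.2123] tilt 0.3 f [ 0.5 -0.8  0.9] grip 0.0591 t 60.9
orange ('centre', array([-80.9,  -0.6]), 'size', array([43., 97.]), 'ang', 2.5, 'n', 331)
blue ('centre', array([-81.6,  -0.7]), 'size', array([39., 97.]), 'ang', 2.6, 'n', 300)
deck [ 0.6317 -0.0264  0.1755]
[307.1 162.6] 11 [0.7443 0.0874 0.0936] 0.1601 45.3
[371.5 165. ] 16 [ 0.7436 -0.1453  0.0938] 0.1633 -46.7
[304.  226.7] 7 [0.5157 0.0926 0.0932] 0.1662 134.3
[368.5 229.6] 11 [ 0.5099 -0.1358  0.0928] 0.1637 -138.1
```

Orange fits at (-81.9,-0.2) mm and -0.3°, flush and square. Now turn one click.

```bash
python3 - <<'E'
from h import *
plan((*sw(-117.5,-117.5),.20,88.6),(*sw(-117.5,-117.5),.134,88.6))
E
```

```text
row [-112.  101.   12.] rz -11.26 rows 12 q6 -1.82 reach 0.53
row [-112.  101.   78.] rz -11.26 rows 3 q6 -1.82 reach 0.53
th -1.44 pos [ 0.4121 -0.0269  0.2123] tilt 0.29 f [ 0.9 -0.3  0.4] grip 0.0592 t 61.0
```

carry_out(rows=[[[-20,10,3,0,0,-1.05],[-40,20,6,0,0,-2.1],[-60,30,9,0,0,-3.15],[-80,40,12,0,0,-4.2],[-112,50,12,0,0,-5.25],[-112,60,12,0,0,-6.3],[-112,70,12,0,0,-7.35],[-112,80,12,0,0,-8.4],[-112,90,12,0,0,-9.45],[-112,101,12,0,0,-10.5],[-112,101,12,0,0,-11.26],[-112,101,12,0,0,-11.26],[-112,101,12,0,0,-11.26],[-112,101,12,0,0,-11.26]]], fingers=0.45)

```text
time: 62.35
position: [0.508, -0.1405, 0.1996]
tool_rot: [0.012, 1.0, -0.0, 0.0]
ft_force: [-1.1, -0.8, 0.3]
grip_width: 0.0389
```

```bash
python3 - <<'E'
from h import *
plan((*sw(-117.5,-117.5),.20,88.6),(*sw(-117.5,-117.5),.134,88.6))
E
```

```text
row [-3. -1. -0.] rz -0.0 rows 2 q6 -1.82 reach 0.53
row [-3. -1. 66.] rz -0.0 rows 3 q6 -1.82 reach 0.53
th 88.58 pos [ 0.508  -0.1405  0.1996] tilt 0.02 f [-1.1 -0.8  0.3] grip 0.0389 t 62.4
```

carry_out(rows=[[[-3,-1,0,0,0,0],[-3,-1,30,0,0,0],[-3,-1,66,0,0,0],[-3,-1,66,0,0,0],[-3,-1,66,0,0,0]]])

```text
time: 62.85
position: [0.5105, -0.1413, 0.1336]
tool_rot: [0.012, 1.0, 0.0, -0.001]
ft_force: [0.5, -0.3, 0.1]
grip_width: 0.0395
```

carry_out(rows=[[[0,0,0,0,0,0],[0,0,0,0,0,0],[0,0,0,0,0,0],[0,0,0,0,0,0],[0,0,0,0,0,0]]], fingers=0, grip_force=10)

```text
time: 63.35
position: [0.5109, -0.1418, 0.1348]
tool_rot: [0.012, 1.0, -0.001, 0.001]
ft_force: [-1.8, -2.5, 6.0]
grip_width: 0.0172
```

carry_out(rows=[[[5,5,0,0,0,0],[10,11,0,0,0,0],[19,22,0,0,0,0],[26,34,0,0,0,0],[33,47,0,0,0,0],[39,60,0,0,0,0],[43,74,0,0,0,0],[46,88,0,0,0,0],[48,103,0,0,0,0],[49,117,0,0,0,0],[48,131,0,0,0,0],[46,146,0,0,0,0],[43,160,0,0,0,0],[39,173,0,0,0,0],[33,187,0,0,0,0],[27,199,0,0,0,0],[19,212,0,0,0,0],[10,223,0,0,0,0],[0,234,0,0,0,0],[0,234,0,0,0,0]]])

```text
time: 65.35
position: [0.5168, 0.0941, 0.1337]
tool_rot: [0.011, 1.0, 0.0, -0.0]
ft_force: [-1.2, 0.7, 3.3]
grip_width: 0.0174
```

carry_out(rows=[[[0,0,0,0,0,0],[0,0,0,0,0,0],[0,0,0,0,0,0],[0,0,0,0,0,0],[0,0,0,0,0,0],[0,0,-40,0,0,0],[0,0,-75,0,0,0],[40,0,-75,0,0,0],[70,0,-75,0,0,0],[70,0,-75,0,0,0]]], fingers=0.45)

```text
time: 66.35
position: [0.4403, 0.0946, 0.2086]
tool_rot: [0.012, 1.0, 0.0, -0.004]
ft_force: [-0.9, -0.2, 0.2]
grip_width: 0.0391
```

```bash
python3 - <<'E'
from fit import *
import samp
for i in range(2):
    c=robot.camera("top");print(bayfit(c,"orange",90),bayfit(c,"blue",0))
f,p,r=samp.sampler(c);print(f.round(4));[print(*q) for q in p]
for i in range(2):
    r=rack_pose(robot.camera("top"),'purple');print(r)
H=hsv(c);q=pix(c,[.6277,.2745,.055]).astype(int);print(q,H[q[1]-14:q[1]+15:2,q[0]-6,0],H[q[1],q[0]-8:q[0]+9,0],H[q[1],q[0]-8:q[0]+9,1])
x,y,a=r[:3];plan((x,y,.205,88.6),(x,y,.107,a+90))
E
```

```text
(array([-81.7,   1.7]), np.float64(-0.68), (231, 5597)) (array([-95. ,   4.9]), np.float64(7.68), (5902, 12209))
(array([-82. ,   1.7]), np.float64(-0.62), (237, 5606)) (array([-92.2,   4.3]), np.float64(4.37), (5936, 12233))
[ 0.627  -0.0271  0.1738]
[307.1 162.6] 11 [0.7462 0.0875 0.0947] 0.1654 43.9
[371.5 165.2] 16 [ 0.7435 -0.1457  0.0934] 0.1663 -45.5
[304.  226.5] 6 [0.5174 0.0926 0.0968] 0.1623 132.5
[368.4 229.9] 11 [ 0.5098 -0.1354  0.0929] 0.1595 -137.3
(0.6276658935546875, 0.2730895080566406, np.float32(-1.820282), np.float64(0.0605), 94, 37)
(0.6277359619140624, 0.275382568359375, np.float32(1.1577759), np.float64(0.0609), 93, 37)
[255 195] [101 134 142 141 139 138 136 139 134 134 137 134 135 134 110] [ 98 103 139   8  20  10 152 145 155  15  20 175 146 144 147 117  98] [ 51  49  31   4   3   3  15  69  22   4   3   6  60 117  60  49  57]
row [-176.  186.    4.] rz 0.01 rows 7 q6 -1.13 reach 0.685
row [-176.  186.  102.] rz -0.31 rows 4 q6 -1.18 reach 0.685
th 88.65 pos [0.4475 0.094  0.209 ] tilt 0.13 f [-0.1  0.3 -0.4] grip 0.0388 t 66.5
```

carry_out(rows=[[[-45,45,2,0,0,0],[-90,90,4,0,0,0],[-130,140,4,0,0,0],[-176,186,4,0,0,0],[-176,186,4,0,0,0],[-176,186,4,0,0,0],[-176,186,4,0,0,0],[-176,186,4,0,0,0],[-176,186,4,0,0,0],[-176,186,40,0,0,0],[-176,186,80,0,0,0],[-176,186,101,0,0,0],[-176,186,101,0,0,0],[-176,186,101,0,0,0]]], fingers=0.9)

```text
time: 67.95
position: [0.6263, 0.2753, 0.1083]
tool_rot: [0.012, 1.0, -0.0, -0.0]
ft_force: [-0.6, -0.1, 0.8]
grip_width: 0.0784
```

carry_out(rows=[[[0,0,0,0,0,0],[0,0,0,0,0,0],[0,0,0,0,0,0],[0,0,0,0,0,0],[0,0,0,0,0,0],[0,0,0,0,0,0]]], fingers=0, grip_force=45)

```text
time: 68.55
position: [0.6267, 0.2766, 0.1083]
tool_rot: [0.012, 1.0, 0.001, 0.001]
ft_force: [-1.0, 1.7, 2.7]
grip_width: 0.0435
```

carry_out(rows=[[[0,0,-40,0,0,0],[0,0,-80,0,0,0],[0,0,-115,0,0,0],[0,0,-115,0,0,0],[0,0,-115,0,0,0]]])

```text
time: 69.05
position: [0.626, 0.2759, 0.2227]
tool_rot: [0.012, 1.0, -0.0, -0.0]
ft_force: [-1.0, -0.1, -3.9]
grip_width: 0.0438
```

```bash
python3 - <<'E'
from h import *
p=sw(-82-6,6)
plan((.54,.20,.222,50),(*p,.222,-1.4),(*p,.156,-1.4))
E
```

```text
row [ 84. -78.   1.] rz 4.83 rows 6 q6 -0.52 reach 0.576
row [  76. -297.    1.] rz 11.26 rows 8 q6 -0.01 reach 0.544
row [  76. -297.   67.] rz 11.26 rows 3 q6 -0.01 reach 0.544
th 88.67 pos [0.626  0.2759 0.2227] tilt 0.02 f [-1.  -0.1 -3.9] grip 0.0438 t 69.0
```

carry_out(rows=[[[15,-13,0,0,0,0.9],[30,-26,0,0,0,1.8],[45,-39,0,0,0,2.7],[65,-55,0,0,0,3.7],[84,-78,0,0,0,4.7],[83,-110,0,0,0,5.7],[82,-140,0,0,0,6.7],[80,-175,0,0,0,7.7],[79,-210,0,0,0,8.7],[78,-245,0,0,0,9.7],[77,-275,0,0,0,10.5],[76,-297,0,0,0,11.26],[76,-297,0,0,0,11.26],[76,-297,0,0,0,11.26],[76,-297,0,0,0,11.26]]])

```text
time: 70.55
position: [0.5424, -0.0181, 0.2215]
tool_rot: [0.715, 0.699, -0.001, -0.002]
ft_force: [-0.9, -0.1, -1.7]
grip_width: 0.0441
```

```bash
python3 - <<'E'
from h import *
p=sw(-82-6,6)
plan((*p,.222,-1.4),(*p,.156,-1.4))
E
```

```text
row [-1.  1. -1.] rz 0.01 rows 2 q6 -0.01 reach 0.544
row [-1.  1. 65.] rz 0.01 rows 3 q6 -0.01 reach 0.544
th -1.34 pos [ 0.5424 -0.0181  0.2215] tilt 0.2 f [-0.9 -0.1 -1.7] grip 0.0441 t 70.5
```

carry_out(rows=[[[0,0,35,0,0,0],[0,0,60,0,0,0],[0,0,66,0,0,0],[0,0,66,0,0,0],[0,0,66,0,0,0],[0,3,66,0,0,0],[0,5,66,0,0,0],[0,6,66,0,0,0],[0,6,66,0,0,0]]])

```text
time: 71.45
position: [0.5473, -0.0194, 0.1569]
tool_rot: [0.716, 0.698, -0.002, -0.002]
ft_force: [-5.8, -3.1, -0.1]
grip_width: 0.0433
```

carry_out(rows=[[[-2,0,0,0,0,0],[-4,0,0,0,0,0],[-6,0,0,0,0,0],[-7,0,0,0,0,0],[-7,0,0,0,0,0]]])

```text
time: 71.95
position: [0.5472, -0.0254, 0.1566]
tool_rot: [0.716, 0.698, -0.001, -0.003]
ft_force: [-4.8, 3.0, -2.7]
grip_width: 0.0432
```

carry_out(rows=[[[-1,0,0,0,0,0],[-2,0,0,0,0,0],[-2,0,0,0,0,0]]])

```text
time: 72.25
position: [0.5472, -0.0272, 0.1565]
tool_rot: [0.716, 0.698, -0.001, -0.002]
ft_force: [-5.1, 2.5, -2.5]
grip_width: 0.0438
```

carry_out(rows=[[[-1,0,0,0,0,0],[-2,0,0,0,0,0],[-2,0,0,0,0,0]]])

```text
time: 72.55
position: [0.5471, -0.0283, 0.1565]
tool_rot: [0.715, 0.699, -0.001, -0.003]
ft_force: [-3.5, 5.5, -1.5]
grip_width: 0.0435
```

carry_out(rows=[[[-1,0,0,0,0,0],[-2,0,0,0,0,0],[-2,0,0,0,0,0]]])

```text
time: 72.85
position: [0.5469, -0.0294, 0.1564]
tool_rot: [0.715, 0.699, -0.0, -0.004]
ft_force: [-3.1, 8.6, -2.7]
grip_width: 0.0436
```

carry_out(rows=[[[-1,0,0,0,0,0],[-2,0,0,0,0,0],[-2,0,0,0,0,0]]])

```text
time: 73.15
position: [0.5467, -0.0306, 0.1562]
tool_rot: [0.715, 0.699, 0.0, -0.004]
ft_force: [-2.3, 11.6, -3.7]
grip_width: 0.0433
```

carry_out(rows=[[[2,0,0,0,0,0],[3,0,1,0,0,0],[3,0,3,0,0,0],[3,0,5,0,0,0],[3,0,5,0,0,0]]])

```text
time: 73.65
position: [0.547, -0.0295, 0.1526]
tool_rot: [0.716, 0.698, -0.001, -0.003]
ft_force: [-7.3, 4.7, 4.5]
grip_width: 0.0438
```

carry_out(rows=[[[0,0,0,0,0,0],[0,0,0,0,0,0],[0,0,0,0,0,0],[0,0,-20,0,0,0],[0,0,-60,0,0,0],[0,-50,-60,0,0,0],[0,-100,-60,0,0,0],[0,-130,-60,0,0,0],[0,-130,-60,0,0,0]]], fingers=0.68)

```text
time: 74.55
position: [0.4148, -0.0272, 0.2119]
tool_rot: [0.716, 0.698, -0.001, -0.002]
ft_force: [0.0, -0.3, -0.1]
grip_width: 0.0591
```

```bash
python3 - <<'E'
from fit import *
for i in range(2):
    c=robot.camera("top");print(bayfit(c,"purple",180),bayfit(c,"orange",90))
import ov
plan((*sw(-117.5,-117.5),.20,88.6),(*sw(-150,0),.19,88.6))
ov.ov("pics/o9.png",180,.631,-.0273)
E
```

```text
Traceback (most recent call last):
  File "fit.py", line 26, in bayfit
    X=fit(c,name,*p,YAW+t+np.pi/2,.045)
  File "fit.py", line 20, in fit
    p=pix(c,[x,y,z0+.04]).astype(int);box=np.array([p[0]-r,p[1]-r,p[0]+r,p[1]+r]);M=softmask(c,name,box)
                                                                                    ~~~~~~~~^^^^^^^^^^^^
  File "fit.py", line 9, in softmask
    k=[i for i in range(1,N) if s[i,4]>600];i=min(k,key=lambda i:np.hypot(*(ce[i]-np.array(m.shape[::-1])/2)));m=(l==i).astype(np.uint8)
                                              ~~~^^^^^^^^^^^^^^^^^^^^^^^^^^^^^^^^^^^^^^^^^^^^^^^^^^^^^^^^^^^^^
ValueError: min() iterable argument is empty
```

```bash
sed -i 's/<=16)&(H\[...,1\]>100)/<=16)\&(H[...,1]>(50 if name=="purple" else 100))/' fit.py; python3 - <<'E'
from fit import *
for i in range(2):
    c=robot.camera("top");print(bayfit(c,"orange",90));print(bayfit(c,"purple",180))
import ov
plan((*sw(-117.5,-117.5),.20,88.6),(*sw(-150,0),.19,88.6))
ov.ov("pics/o9.png",180,.631,-.0273)
E
```

```text
(array([-81.9,   0.7]), np.float64(-0.68), (271, 5614))
(array([-81.4,  -0.2]), np.float64(0.28), (131, 5856))
(array([-82.1,   2.1]), np.float64(0.35), (248, 5617))
(array([-81.3,  -0.3]), np.float64(0.19), (128, 5851))
row [-111.   92.   12.] rz -11.26 rows 12 q6 -1.82 reach 0.53
row [ 7. 59. 22.] rz -11.26 rows 4 q6 -1.6 reach 0.482
th -1.45 pos [ 0.4215 -0.029   0.2124] tilt 0.29 f [ 0.7 -0.1  0.1] grip 0.0587 t 74.7
```

View pics/o9.png

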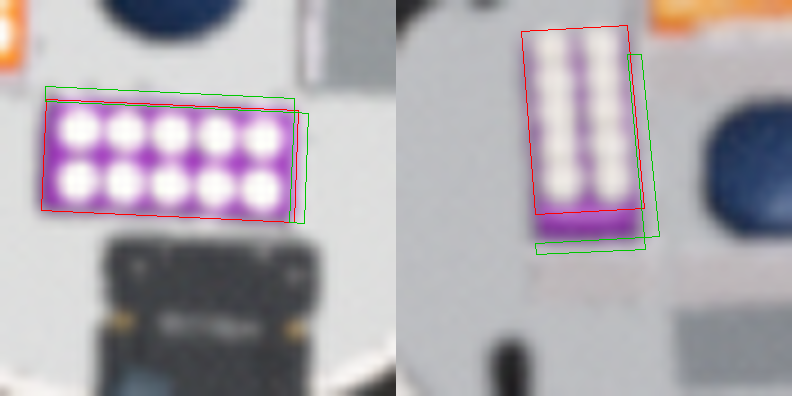

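Purple matches the flush outline in both views (left (170,160), right (585,120)); the fit gives (-81.3,-0.2) mm and 0.2°. Turn the last click.

carry_out(rows=[[[-20,10,3,0,0,-1.05],[-40,20,6,0,0,-2.1],[-60,30,9,0,0,-3.15],[-80,40,12,0,0,-4.2],[-111,50,12,0,0,-5.25],[-111,60,12,0,0,-6.3],[-111,70,12,0,0,-7.35],[-111,80,12,0,0,-8.4],[-111,90,12,0,0,-9.45],[-111,92,12,0,0,-10.5],[-111,92,12,0,0,-11.26],[-111,92,12,0,0,-11.26],[-111,92,12,0,0,-11.26],[-111,92,12,0,0,-11.26]]], fingers=0.45)

```text
time: 76.2
position: [0.5088, -0.1413, 0.1996]
tool_rot: [0.012, 1.0, -0.0, 0.0]
ft_force: [0.6, 1.0, -0.4]
grip_width: 0.0392
```

```bash
python3 - <<'E'
from h import *
plan((*sw(-117.5,-117.5),.20,88.6),(*sw(-117.5,-117.5),.134,88.6))
E
```

```text
row [-2. -1. -0.] rz -0.0 rows 2 q6 -1.82 reach 0.53
row [-2. -1. 66.] rz -0.0 rows 3 q6 -1.82 reach 0.53
th 88.58 pos [ 0.5088 -0.1413  0.1996] tilt 0.01 f [ 0.6  1.  -0.4] grip 0.0392 t 76.2
```

carry_out(rows=[[[-2,0,0,0,0,0],[-2,0,30,0,0,0],[-2,0,66,0,0,0],[-2,0,66,0,0,0],[-2,0,66,0,0,0]]])

```text
time: 76.7
position: [0.5103, -0.1412, 0.1336]
tool_rot: [0.012, 1.0, 0.0, -0.001]
ft_force: [-0.5, 0.6, -0.3]
grip_width: 0.0387
```

carry_out(rows=[[[0,0,0,0,0,0],[0,0,0,0,0,0],[0,0,0,0,0,0],[0,0,0,0,0,0],[0,0,0,0,0,0]]], fingers=0, grip_force=10)

```text
time: 77.2
position: [0.5108, -0.1417, 0.1348]
tool_rot: [0.012, 1.0, -0.001, 0.001]
ft_force: [-1.7, -0.3, 6.5]
grip_width: 0.0179
```

carry_out(rows=[[[5,5,0,0,0,0],[10,11,0,0,0,0],[19,22,0,0,0,0],[26,34,0,0,0,0],[33,47,0,0,0,0],[39,60,0,0,0,0],[43,74,0,0,0,0],[46,88,0,0,0,0],[48,103,0,0,0,0],[49,117,0,0,0,0],[48,131,0,0,0,0],[46,146,0,0,0,0],[43,160,0,0,0,0],[39,173,0,0,0,0],[33,187,0,0,0,0],[27,199,0,0,0,0],[19,212,0,0,0,0],[10,223,0,0,0,0],[0,234,0,0,0,0],[0,234,0,0,0,0]]])

```text
time: 79.2
position: [0.5164, 0.0942, 0.1335]
tool_rot: [0.011, 1.0, 0.0, -0.0]
ft_force: [-1.3, 1.2, 2.7]
grip_width: 0.0175
```

carry_out(rows=[[[0,0,0,0,0,0],[0,0,0,0,0,0],[0,0,0,0,0,0],[0,0,0,0,0,0],[0,0,0,0,0,0],[0,0,-40,0,0,0],[0,0,-75,0,0,0],[40,0,-75,0,0,0],[70,0,-75,0,0,0],[70,0,-75,0,0,0]]], fingers=0.45)

```text
time: 80.2
position: [0.4402, 0.0946, 0.2086]
tool_rot: [0.012, 1.0, 0.0, -0.004]
ft_force: [0.1, 0.4, -0.1]
grip_width: 0.0389
```

```bash
python3 - <<'E'
from fit import *
import samp
for i in range(2):
    c=robot.camera("top")
    print("purple",bayfit(c,"purple",90))
    for n,a in(("orange",0),("blue",-90)):
        print(n,bayfit(c,n,a))
f,p,r=samp.sampler(c);print(f.round(4));[print(*q) for q in p]
plan((.5651,-.2953,.209,68.6),(.5651,-.2953,.129,68.6))
E
```

```text
purple (array([-81.8,   1.3]), np.float64(0.1), (247, 5702))
orange (array([-83.5,   0.9]), np.float64(-0.64), (1063, 5363))
blue (array([-82.4,  -0.4]), np.float64(1.03), (1072, 5330))
purple (array([-81.9,   2. ]), np.float64(0.09), (240, 5718))
orange (array([-84.4,   0.8]), np.float64(-1.81), (1046, 5366))
blue (array([-82.4,  -0.4]), np.float64(1.03), (1075, 5327))
[ 0.6165 -0.0497  0.1546]
[371.3 165.5] 18 [ 0.7431 -0.1458  0.0931] 0.1589 -37.2
[304.  226.5] 6 [0.5174 0.0926 0.0959] 0.1734 124.9
row [-128. -387.    0.] rz 2.51 rows 11 q6 -1.68 reach 0.638
row [-128. -387.   80.] rz 2.51 rows 3 q6 -1.68 reach 0.638
th 88.66 pos [0.4457 0.0942 0.2091] tilt 0.05 f [0.1 0.4 0.6] grip 0.0393 t 80.3
```

All three racks read within about 2.5 mm. Now the selector.

carry_out(rows=[[[-14,-43,0,0,0,0.5],[-28,-86,0,0,0,1],[-43,-129,0,0,0,1.5],[-57,-172,0,0,0,2],[-71,-215,0,0,0,2.51],[-85,-258,0,0,0,2.51],[-100,-301,0,0,0,2.51],[-114,-344,0,0,0,2.51],[-128,-387,0,0,0,2.51],[-128,-387,0,0,0,2.51],[-128,-387,0,0,0,2.51],[-128,-387,0,0,0,2.51],[-128,-387,0,0,0,2.51]]], fingers=0.6)

```text
time: 81.6
position: [0.5646, -0.2943, 0.2085]
tool_rot: [0.185, 0.983, 0.0, -0.001]
ft_force: [-0.5, 0.8, -0.5]
grip_width: 0.0523
```

```bash
python3 - <<'E'
from h import *
plan((.5651,-.2953,.129,68.6))
E
```

```text
row [-1. -1. 80.] rz 0.01 rows 3 q6 -1.68 reach 0.638
th 68.66 pos [ 0.5646 -0.2943  0.2085] tilt 0.07 f [-0.5  0.8 -0.5] grip 0.0523 t 81.6
```

carry_out(rows=[[[0,0,40,0,0,0],[0,0,79,0,0,0],[0,0,79,0,0,0],[0,0,79,0,0,0],[0,0,79,0,0,0]]])

```text
time: 82.1
position: [0.5655, -0.2954, 0.1315]
tool_rot: [0.185, 0.983, -0.0, 0.001]
ft_force: [0.3, 0.4, -0.1]
grip_width: 0.0521
```

carry_out(rows=[[[0,0,0,0,0,0],[0,0,0,0,0,0],[0,0,0,0,0,0],[0,0,0,0,0,0],[0,0,0,0,0,0],[0,0,0,0,0,0],[0,0,0,0,0,0],[0,0,0,0,0,0]]], fingers=0, grip_force=20)

```text
time: 82.9
position: [0.5644, -0.2969, 0.1298]
tool_rot: [0.186, 0.983, -0.001, -0.0]
ft_force: [-3.2, -4.8, 0.3]
grip_width: 0.0136
```

carry_out(rows=[[[0,0,0,0,0,0.7],[0,0,0,0,0,1.4],[0,0,0,0,0,2.1],[0,0,0,0,0,2.8],[0,0,0,0,0,3.5],[0,0,0,0,0,4.2],[0,0,0,0,0,5],[0,0,0,0,0,5],[0,0,0,0,0,5]]])

```text
time: 83.8
position: [0.5637, -0.2977, 0.1298]
tool_rot: [0.51, 0.86, -0.002, -0.0]
ft_force: [-6.0, -6.6, 0.8]
grip_width: 0.0139
```

carry_out(rows=[[[0,0,0,0,0,0],[0,0,0,0,0,0],[0,0,0,0,0,0],[0,0,0,0,0,0]]], fingers=0.6)

```text
time: 84.2
position: [0.5649, -0.2951, 0.1296]
tool_rot: [0.511, 0.86, 0.0, -0.0]
ft_force: [0.8, -0.4, -0.2]
grip_width: 0.0382
```

```bash
python3 - <<'E'
from h import *
plan((.5651,-.2953,.23,None),(.40,-.20,.26,None))
E
```

```text
row [  -0.    0. -100.] rz 0.0 rows 4 q6 -0.98 reach 0.638
row [ 162.  -99. -130.] rz 0.0 rows 6 q6 -0.96 reach 0.447
th 28.6 pos [ 0.5649 -0.2951  0.1296] tilt 0.04 f [ 0.8 -0.4 -0.2] grip 0.0382 t 84.2
```

carry_out(rows=[[[0,0,-45,0,0,0],[0,0,-90,0,0,0],[0,0,-100,0,0,0],[35,-20,-110,0,0,0],[70,-42,-120,0,0,0],[105,-64,-130,0,0,0],[140,-85,-130,0,0,0],[162,-99,-130,0,0,0],[162,-99,-130,0,0,0],[162,-99,-130,0,0,0]]])

```text
time: 85.2
position: [0.4006, -0.2007, 0.26]
tool_rot: [0.511, 0.86, 0.0, 0.001]
ft_force: [0.1, -0.3, -0.2]
grip_width: 0.0519
```

```bash
python3 - <<'E'
from fit import *
import samp
c=robot.camera("top")
for n,a in(("purple",90),("orange",0),("blue",-90)):print(n,bayfit(c,n,a))
f,p,r=samp.sampler(c);print(f.round(4));[print(*q) for q in p]
a=cv2.resize(c["color"][150:250,285:435,::-1],(600,400),interpolation=cv2.INTER_CUBIC)
k=cv2.resize(c["color"][190:240,390:430,::-1],(200,250),interpolation=cv2.INTER_NEAREST);o=np.zeros((400,800,3),np.uint8);o[:,:600]=a;o[:250,600:]=k
cv2.imwrite("pics/f10.png",o)
E
```

```text
purple (array([-81.6,   1.5]), np.float64(-0.18), (248, 5718))
orange (array([-83.5,   0.9]), np.float64(-0.64), (1060, 5366))
blue (array([-82.4,  -0.4]), np.float64(1.03), (1070, 5332))
[ 0.6262 -0.0264  0.1735]
[307.1 162.6] 10 [0.7468 0.0875 0.0929] 0.1659 43.4
[371.5 165.4] 17 [ 0.7432 -0.1461  0.0953] 0.1675 -45.6
[304.  226.5] 6 [0.5174 0.0925 0.0935] 0.1612 132.4
[368.5 229.8] 10 [ 0.5098 -0.1368  0.0941] 0.1604 -136.5
```

View pics/f10.png

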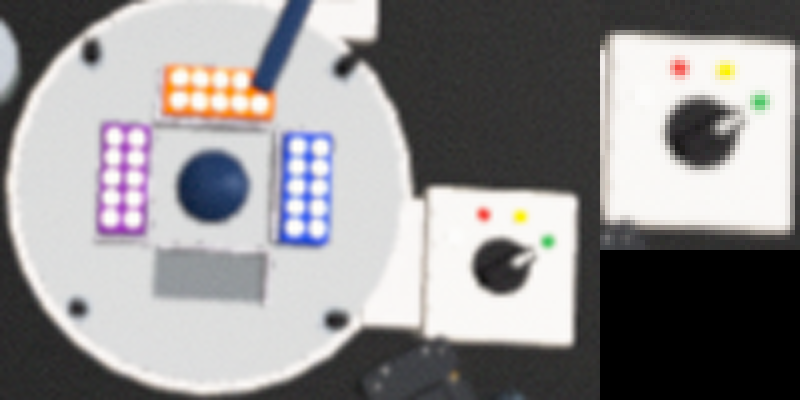

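The final view shows the racks at purple (123,180), orange (215,92) and blue (307,188), all against their fences. The empty bay faces the robot at (210,275), the pointer aims at the green mark, and the gripper touches nothing. Handing in.

```bash
python3 -c "
from rig import robot
o=robot.get_obs();print(o['time'],o['ft_force'].round(1));print(robot.hand_in())"
```

```text
85.25 [ 0.2 -0.4 -0.4]
the job is handed in; nothing more can be done
None
```

I loaded all three racks (blue, orange, purple) in order and handed the job in at about 85 s. The selector went from red to yellow first and to green at the end. I turned the carousel one click clockwise after each rack, holding the post between the fingers.

**What went wrong on the way:** My first attempt at seating blue left it about 2–3 mm off the side wall, because the soft carousel gave way while I pushed. I turned back one click, gripped blue above the fence, drew it into the corner and turned forward again. Orange and purple were seated that way from the start, without a separate square-up push.

**Last checks before handing in:**

| Rack | Distance from axis (82 nominal) | Offset from side wall | Angle off square |
|---|---|---|---|
| Purple | 81.6 mm | 1.5 mm | -0.2° |
| Orange | 83.5 mm | 0.9 mm | -0.6° |
| Blue | 82.4 mm | -0.4 mm | 1.0° |

- **Doubtful readings:** The orange and blue fits are rougher than purple's. Orange is partly hidden by the tower arm, and an earlier reading put it at 84.4 mm and -1.8°. The camera is only good to about 2 mm.
- **Carousel:** The posts stood about where they were at the start, and the empty bay faces the robot. My circle fit to the deck varied by a few mm between pictures, and was worse when the arm covered part of it.
- **Selector and bench:** The pointer is at green and the gripper is clear. I never went near the bottle, jar, beaker, pen cup or turquoise racks, but I did not measure them again at the end.

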